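# Snap the chopstick cup onto the hanger's lower loop

## Robot

A 6-joint arm with a two-finger parallel gripper is mounted at the origin on the work surface. World frame = base frame: x ahead of the robot, y to its left, z up, the work surface at z = 0. Lengths are in m, angles in degrees, forces in N, time in s.
With the tool pointing down it reaches from about 0.3 to 0.75 m from the base axis. Payload 8.5 kg.
Tool frame: the origin (TCP) lies midway between the tips of the shut fingers; the grasp point (between the pads) lies env.tcp_to_grasp behind it (env.tcp_to_grasp is the distance from the TCP to the grasp point, in m); z points along the fingers, y is the direction in which the jaws open and shut (so a half turn about z gives the same grasp; the last joint's range is limited). The gripper opens to 85 mm and grips with 20 to 120 N. Pads are 22 mm wide; open, the fingers measure 114 mm over their backs; the gripper's body (76 mm by 85 mm) begins 54 mm behind the grasp point. The pads swing forward as they close: fully open they stand 13 mm farther back than shut.
Start: joints at [-84.185, 21.807, 74.336, -0, 83.858, -12.336], TCP at [0.171, -0.523, 0.231] pointing down, gripper open.
Joint ranges: [-178.18, 178.18], [-50.72, 133.34], [12.68, 142.11], [-81.47, 261.47], [9.98, 163.14], [-165.26, 165.26]. Speed limits (degrees/s): [136.94, 136.94, 180, 180, 180, 180].

## Interface

Orientations are given as a 3x3 rotation matrix whose columns are the frame's x, y, z axes.
In Python, from rig import readout, imaging, job, env gives the robot as it stands.
- The arm moves only by the tool move_arm, never from a script. Its argument "motion" is a list of rows, each a list of 3 entries, a list of its own where there are three numbers: the shift along the tool's x, y, z normalised to -1 to 1, where 1 is 0.02 m, then the turn, a rotation vector about the tool's x, y, z normalised to -1 to 1, where 1 is 120 degrees, then the gripper command: -1 is shut, 1 is fully open, values between are in proportion. In form: [[[tx, ty, tz], [rx, ry, rz], claw], ...]. A call has 1 to 12 rows; each row shifts and turns the pose as measured when the row begins, along the tool's axes as they then stand; what a row does not reach is not made up. A row lasts 1/12 s, in which the tool goes at most 41.7 mm and 7.16 degrees, less where a joint would pass 70% of its speed; a pose out of reach is approached as far as the arm can. A call with a number of a shift or a turn outside -1 to 1 is refused whole. A call with a gripper value outside its range is refused whole. The fingers move at their own pace and stop on an object; "squeeze" is the grip in N (left out, the last holds). Time passes only in rows, so rows that do not move let the fingers close. It gives the time, the measured TCP pose, the force and the opening at its end, in the units of the state.
- readout.observe(): the state, without advancing time (a new reading comes with each control period).
- imaging.get_image(name): name is "scene" or "top" or "wrist"; returns a dict with "img" (420x560x3 uint8, blue, green, red), "fov_y" (degrees; the focal length in pixels is half the picture's height over the tangent of half this angle, whatever the lens; pixels are square), "cx", "cy" (the principal point, pixels), "k1" (the pictures are not rectified: a ray, as slopes to the right and down, at radius r is drawn at 1 + k1 r^2 times it, then the intrinsics apply), "eye" and "orientation" of the camera in the world. Camera axes: x right, y up, looking along -z (the intrinsics and any distortion apply to the point x, -y, -z); pixel columns grow to the right and rows downward; lengths in m; the calibration is good to about 2 mm. A picture is of the moment at which its call begins. There is no depth.
- job.close_job(): hands the job in, once; it reports no verdict.
The state is a dict: "time_s": time; "q": joint angles; "qvel": joint speeds; "joint_efforts": joint torques, N m; "position": TCP position; "tool_rot": TCP orientation; "ft_force": force on the tool from outside, world axes, zero at the start; "wrist_torque": the same for the moment, N m; "grip_width": finger opening in m.
Only numpy, scipy, OpenCV 4.12 (cv2) and the standard library are available. Lean on these libraries where they do the work, as an engineer would, in place of code of your own. Each camera call takes 0.05 s, during which the arm holds its last target.

## Task

Hang the empty steel chopstick cup from the loop at the bottom of the hanger on the drying rack: put its hook through the loop and draw the cup down until the spring gate snaps shut behind the loop's bar, then let go so that it hangs free and still. How far the hanger's rod is pulled out is not known, so find the loop by touch or sight, and be gentle: the hanger must never be loaded with more than 20 N. Leave the bowl, the bottle and the rolling pin alone.

Things in the scene. Friction and masses are not known exactly. Their poses are not given: they have to be found in the camera images.
- rack: fixed drying rack: base 130 x 150 mm, post 160 mm behind (+x of) the hanger, bar reaching forward to it. Origin on the table straight below the hanger's pivot; x axis points from hanger to post, away from the robot but for a turn of up to 0.3 rad; z up
- hanger: first item: steel hanger on the rack's bar. Origin at its pivot, 360 mm above the table; axes as the rack's when hanging straight. Swings about its y axis (weak return, about 0.5 N m per rad). A tube 16 mm thick (19 mm collar) reaches 70 mm below the pivot; a rod clamped in it bears a closed loop at its lower end
- hanger_end (a point): lower end of the hanger's tube, 70 mm below the pivot; axes as the hanger's. Below it the loop: 6 mm wire in the y-z plane, open along x, inside 32 mm wide and 36 mm high (upper corners cut). Centre of its straight level bottom bar (along y) lies 55 to 105 mm below this point: differs each time, NOT measured. The rod does not slip under 20 N
- cup_seat (a point): seat of the cup's hook: where the centre of a 6 mm bar lies when home, 145 mm above the underside, on the cup's axis. x points from shank to tip side, z up. 6 mm round wire: shank centred at x = -10 mm, wire top 9 mm above the seat, tip leg centred at x = +10 mm, ending 20 mm below the seat; throat 14 mm, open downward. Tip leg and top need a window 29 mm high to pass along +x
- cup_tab (a point): centre of the cup's grip tab, an upright flat steel plate 8 mm thick (y), its outer 40 mm (x) free of the cup, 32 mm high; 65 mm from the cup's axis towards -x, 95 mm below the hook's seat, 50 mm above the underside. Axes as the cup's. Free on both sides: pinch along y, from above or tilted
- cup: second item, loose: empty steel cup, 76 mm across, 70 mm high, 0.2 to 0.3 kg, with a grip tab at -x and an arch handle (wire in the plane x = -10 mm, 80 mm wide, top at 103 mm) bearing the hook. Origin at the centre of its underside; x from the tab to the far side, z up. Starts upright on the table, its x within 0.4 rad of the robot's x
- gate (a joint): spring gate of the cup's hook (rad). 0 = shut, across the throat from 22 mm below the seat (shank) to 13 mm below it (tip). A bar coming up the throat folds it up: about 0.5 rad lets the bar pass, then it snaps back to 0 under the bar, some 3 to 7 mm before the seat. Takes a downward load of 3 to 6 N on the bar, more than the cup weighs; the squeeze between gate and tip then adds to the contact force (12 N in all)
- bowl: bystander: white bowl, 110 mm wide, 50 mm high; origin at the centre of its underside
- bottle: bystander: brown bottle, 54 mm thick, 150 mm high; origin at the centre of its underside
- roller: bystander: wooden rolling pin, 240 mm long, 30 mm thick, lying; origin at the centre of one end, its z axis along the pin

How it is judged (in metres and radians):
On the way:
1. the loop's bar pushes the hook's gate open (over 0.4 rad) while the cup bears on the hanger (value of joint gate above 0.4 rad and contact force between cup and hanger above 0.5 N).
At the end, for the whole second after the job is handed in: The cup hangs from the hanger's lower loop, clear of the table, its gate shut (under 0.1 rad), its hook's seat within 15 mm (x) and 18 mm (y) of the hanger's axis and 120 to 180 mm below the pivot, within 0.25 rad of upright, at rest (under 50 mm/s) and released (value of joint gate below 0.1 rad and contact force between cup and hanger above 0.8 N and x of cup_seat in the frame of hanger between -0.015 and 0.015 m and y of cup_seat in the frame of hanger between -0.018 and 0.018 m and z of cup_seat in the frame of hanger between -0.18 and -0.12 m and height (world z) of cup above 0.03 m and angle between cup's own z axis and vertical below 0.25 rad and linear speed of cup below 0.05 m/s); the robot touches nothing.
It fails at once if the hanger is loaded with more than 20 N (contact force between hanger and anything else above 20 N).
It fails at once if the bowl is moved by more than 30 mm (distance of bowl from where it was at the start of the episode above 0.03 m).
It fails at once if the bottle is moved by more than 30 mm (distance of bottle from where it was at the start of the episode above 0.03 m).
It fails at once if the rolling pin is moved by more than 40 mm (distance of roller from where it was at the start of the episode above 0.04 m).
It also fails if it takes over 64 s, if anything falls off the work surface, if the arm or the gripper's body presses on something with over 40 N, if the wrist force passes 120 N, or if a joint passes its speed limit or range.

## Working session

There is one attempt and no reset: what is moved stays moved. The work goes in short steps, Python scripts to look and compute and a tool call to move; the robot and the scene stay as the last step left them, time stands still between calls to the robot, and variables do not carry over. Pictures are saved under pics/ and viewed, and the job is handed in when it is done.

Besides the shell and the picture viewer there is one more tool, called after "Request:" as name(argument=value, ...), one argument or row to a line, values as JSON. move_arm: Moves the arm, as the interface text tells. Its arguments: {"type":"object","properties":{"motion":{"type":"array","items":{"type":"array"}},"squeeze":{"type":"number"}},"required":["motion"]}

```bash
ls; mkdir -p pics; cat > h.py <<'E'
import numpy as np, cv2
from rig import readout, imaging, job, env
def snap(name,fn):
    d=imaging.get_image(name); cv2.imwrite('pics/'+fn+'.png',d['img']); np.save('pics/'+fn+'.npy',d,allow_pickle=True); return d
def load(fn): return np.load('pics/'+fn+'.npy',allow_pickle=True).item()
def ray(d,u,v):
    f=210/np.tan(np.radians(d['fov_y'])/2)
    K=np.array([[f,0,d['cx']],[0,f,d['cy']],[0,0,1.]])
    p=cv2.undistortPoints(np.array([[[u,v]]],float),K,np.array([d['k1'],0,0,0,0.]))[0,0]
    R=np.array(d['orientation']); r=R@np.array([p[0],-p[1],-1.]); return np.array(d['eye']),r/np.linalg.norm(r)
def onz(d,u,v,z):
    e,r=ray(d,u,v); return e+r*(z-e[2])/r[2]
def tri(d1,p1,d2,p2):
    e1,r1=ray(d1,*p1);e2,r2=ray(d2,*p2)
    s=np.linalg.lstsq(np.c_[r1,-r2],e2-e1,rcond=None)[0]
    a=e1+r1*s[0];b=e2+r2*s[1]; return (a+b)/2,np.linalg.norm(a-b)
def proj(d,P):
    f=210/np.tan(np.radians(d['fov_y'])/2)
    q=np.array(d['orientation']).T@(np.array(P)-np.array(d['eye'])); x,y=q[0]/-q[2],-q[1]/-q[2]
    k=1+d['k1']*(x*x+y*y); return np.array([d['cx']+f*x*k,d['cy']+f*y*k])
E
python3 - <<'E'
from h import *
for n in ['scene','top','wrist']:
    d=snap(n,n+'0'); print(n,d['fov_y'],d['cx'],d['cy'],d['k1'],np.round(d['eye'],3),np.round(d['orientation'],3).tolist())
print(env.tcp_to_grasp); s=readout.observe(); print(s)
E
```

```text
pics
scene 43.439682245277346 277.42359120905456 207.82058548189764 -0.02857017913659077 [1.53  0.445 1.241] [[-0.365, -0.666, 0.65], [0.931, -0.249, 0.267], [-0.016, 0.703, 0.711]]
top 49.12002266310845 273.80526460739543 215.50366446521426 -0.05124468388685957 [0.426 0.069 1.221] [[0.022, 0.987, -0.162], [-0.999, 0.027, 0.03], [0.034, 0.161, 0.986]]
wrist 58.775726553856785 286.6180684559419 206.5920851358694 -0.0859560586621631 [ 0.243 -0.499  0.374] [[0.313, 0.906, 0.286], [-0.95, 0.299, 0.093], [-0.002, -0.301, 0.954]]
0.0187
{'time_s': 0.15, 'q': array([-8.41835819e+01,  2.18327507e+01,  7.43720897e+01, -4.80906163e-05,
        8.38569656e+01, -1.23365072e+01]), 'qvel': array([-0.10463139, -0.10845957, -0.22332223, -0.10017552, -0.03439105,
       -0.09422937]), 'joint_efforts': array([ 2.29487297e-03, -4.48622632e+01, -2.31346500e+01, -1.40160332e-04,
        3.75332107e-03,  1.32630640e-05]), 'position': array([ 0.17132342, -0.52240865,  0.23086355]), 'tool_rot': array([[ 9.50228332e-01,  3.11554337e-01, -1.10148868e-04],
       [ 3.11554272e-01, -9.50227754e-01,  1.07307867e-03],
       [ 2.29655803e-04, -1.05398711e-03, -9.99999418e-01]]), 'ft_force': array([-0.15280884, -0.23521625,  0.09787469]), 'wrist_torque': array([ 0.01121733, -0.02423486,  0.02615199]), 'grip_width': 0.08543127446248781}
```

View pics/scene0.png

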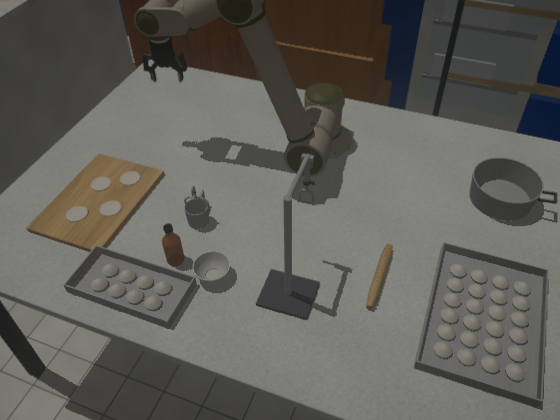

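View pics/top0.png

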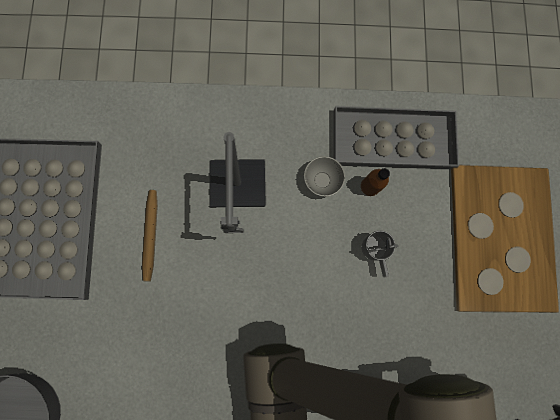

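View pics/wrist0.png

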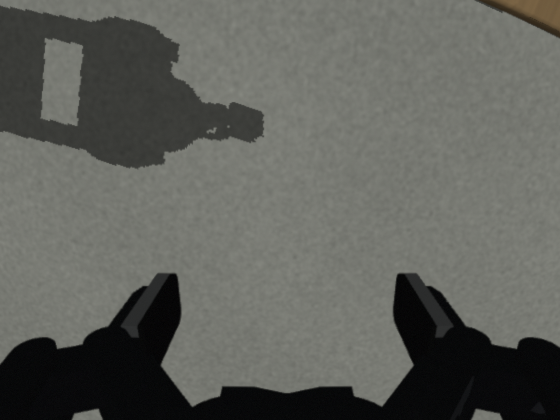

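```bash
python3 - <<'E'
from h import *
t=load('top0');s=load('scene0')
a=cv2.resize(t['img'][215:295,335:425],None,fx=6,fy=6,interpolation=cv2.INTER_CUBIC)
b=cv2.resize(t['img'][120:250,195:285],None,fx=4,fy=4,interpolation=cv2.INTER_CUBIC)
c=cv2.resize(s['img'][175:235,170:225],None,fx=8,fy=8,interpolation=cv2.INTER_CUBIC)
e=cv2.resize(s['img'][145:215,270:330],None,fx=8,fy=8,interpolation=cv2.INTER_CUBIC)
for n,i in zip('abce',(a,b,c,e)): cv2.imwrite(f'pics/z_{n}.png',np.clip(i*1.6,0,255).astype(np.uint8))
for n,u,v,z in [('cup',380,246,.07),('hang',231,228,.36),('bowl',324,177,.05),('bottle',382,174,.15),('rackb',238,183,0)]: print(n,onz(t,u,v,z))
E
```

```text
cup [ 0.54347641 -0.23721006  0.07      ]
hang [0.54086078 0.12307251 0.36      ]
bowl [ 0.72399522 -0.09628785  0.05      ]
bottle [ 0.71053226 -0.22363114  0.15      ]
rackb [0.71277774 0.13134056 0.        ]
```

View pics/z_a.png

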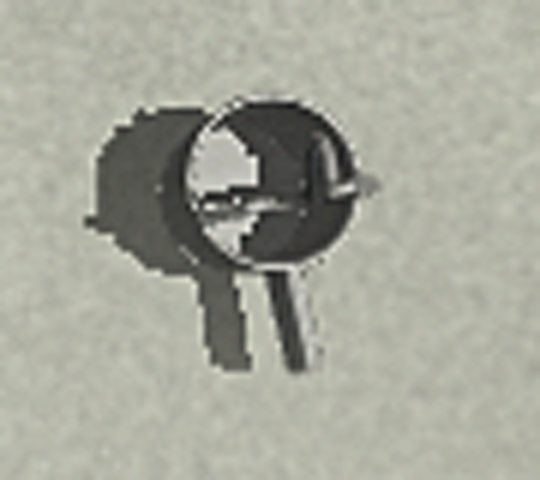

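View pics/z_b.png

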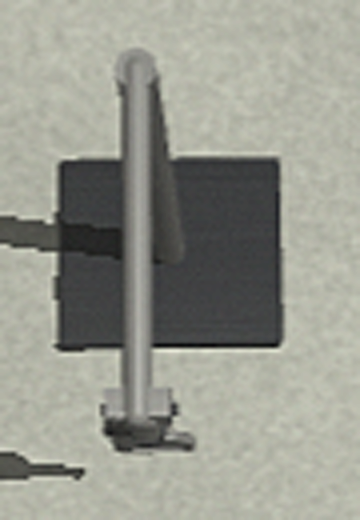

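View pics/z_c.png

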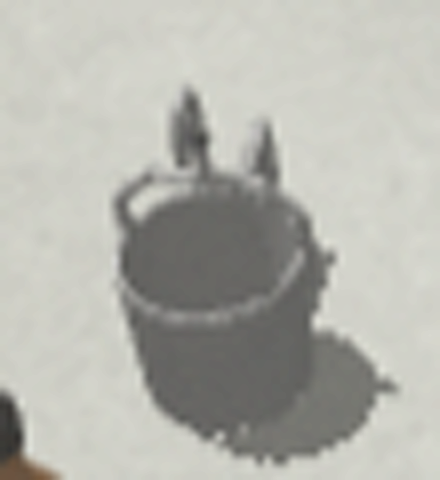

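View pics/z_e.png

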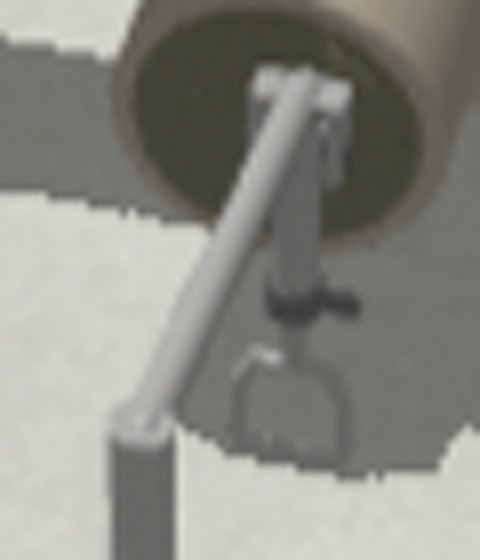

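```bash
python3 - <<'E'
from h import *
t=load('top0');s=load('scene0')
za=lambda u,v:(335+u/6-.4,215+v/6-.4)
zb=lambda u,v:(195+u/4-.4,120+v/4-.4)
ze=lambda u,v:(270+u/8-.4,145+v/8-.4)
c=onz(t,*za(270,184),.07); print('cup',c)
e=onz(t,*za(305,368),.066); print('tab end',e,'yaw',np.degrees(np.arctan2(*(c-e)[[1,0]])),np.linalg.norm((c-e)[:2]))
B=[onz(t,*zb(*p),.012) for p in [(60,160),(280,157),(283,346),(57,347)]]
print(np.round(B,3)); m=np.mean(B,0); print('base c',m,[np.linalg.norm(B[i]-B[i-1]) for i in range(4)])
print('yaw from lateral',[np.degrees(np.arctan2(*(a-b)[[1,0]]))-90 for a,b in [(B[0],B[1]),(B[3],B[2])]])
for z in (.36,.38): print('post top',onz(t,*zb(135,65),z),'front',onz(t,*zb(139,402),z))
# loop in scene
e0,r=ray(s,*ze(293,466)); 
for x in (.53,.54,.55,.56): print(x,e0+r*(x-e0[0])/r[0])
E
```

```text
cup [ 0.54532038 -0.23620679  0.07      ]
tab end [ 0.46838851 -0.25117421  0.066     ] yaw 11.009600736146867 0.07837432955608672
[[0.773 0.21  0.012]
 [0.779 0.061 0.012]
 [0.649 0.056 0.012]
 [0.644 0.206 0.012]]
base c [0.71124866 0.13309774 0.012     ] [np.float64(0.12888865419373777), np.float64(0.14918818264594147), np.float64(0.13074180153638593), np.float64(0.150578154090331)]
yaw from lateral [np.float64(2.5741320011457702), np.float64(1.8639158145894612)]
post top [0.72192265 0.13505614 0.36      ] front [0.5558302  0.12673845 0.36      ]
post top [0.71504215 0.13351804 0.38      ] front [0.55281    0.12539368 0.38      ]
0.53 [0.53       0.12217017 0.19791895]
0.54 [0.54       0.12539487 0.20834525]
0.55 [0.55       0.12861956 0.21877156]
0.56 [0.56       0.13184426 0.22919787]
```

```bash
cat >> h.py <<'E'
from scipy.spatial.transform import Rotation as Ro
def tool(phi,psi):
    a,b=np.radians([phi,psi]); h=np.array([np.cos(b),np.sin(b),0]); k=np.array([0,0,1.])
    z=np.cos(a)*h-np.sin(a)*k; x=np.sin(a)*h+np.cos(a)*k
    return np.c_[x,np.cross(z,x),z]
def plan(R,tcp):
    s=readout.observe(); R0=np.array(s['tool_rot']); p0=np.array(s['position'])
    w=Ro.from_matrix(R0.T@R).as_rotvec(); n=int(np.ceil(np.degrees(np.linalg.norm(w))/7.1))
    print('rot deg',np.round(np.degrees(w),2),'rows',n,'per-row',np.round(np.degrees(w)/120/max(n,1),4))
    for nm,RR in (('old axes',R0),('new axes',R)):
        d=RR.T@(np.array(tcp)-p0); print(nm,'mm',np.round(d*1000,1),'units',np.round(d/.02,2))
def st():
    s=readout.observe(); R=np.array(s['tool_rot']); 
    print('t',round(s['time_s'],2),'p',np.round(s['position'],4),'z',np.round(R[:,2],3),'x',np.round(R[:,0],3),'F',np.round(s['ft_force'],2),'T',np.round(s['wrist_torque'],2),'w',round(s['grip_width'],4),'q',np.round(s['q'],1))
E
python3 - <<'E'
from h import *
R=tool(45,11); c=np.array([.545,-.236,0]); h=np.array([np.cos(np.radians(11)),np.sin(np.radians(11)),0])
g=c-.069*h+[0,0,.05]; tcp=g+.0187*R[:,2]; print(tcp); pre=tcp-.1*R[:,2]; print(pre)
plan(R,pre)
E
```

```text
[ 0.49024768 -0.24664277  0.0367771 ]
[ 0.42083616 -0.26013501  0.10748778]
rot deg [-2.87 44.93  6.76] rows 7 per-row [-0.0034  0.0535  0.008 ]
old axes mm [ 318.8 -171.4  123.6] units [15.94 -8.57  6.18]
new axes mm [ 121.3 -209.8  295.8] units [  6.07 -10.49  14.79]
```

Request:
move_arm(
  motion=[
    [[0,0,0],[-0.0034,0.0535,0.008],1],
    [[0,0,0],[-0.0034,0.0535,0.008],1],
    [[0,0,0],[-0.0034,0.0535,0.008],1],
    [[0,0,0],[-0.0034,0.0535,0.008],1],
    [[0,0,0],[-0.0034,0.0535,0.008],1],
    [[0,0,0],[-0.0034,0.0535,0.008],1],
    [[0,0,0],[-0.0034,0.0535,0.008],1],
  ],
)

```text
time_s: 0.73
position: [0.1747, -0.5227, 0.2342]
tool_rot: [[0.67, 0.193, 0.717], [0.138, -0.981, 0.135], [0.729, 0.008, -0.684]]
ft_force: [0.6, -0.3, -0.9]
grip_width: 0.0854
```

```bash
python3 - <<'E'
from h import *
st(); plan(tool(45,11),[.421,-.260,.1275])
E
```

```text
t 0.73 p [ 0.1747 -0.5227  0.2342] z [ 0.717  0.135 -0.684] x [0.67  0.138 0.729] F [ 0.62 -0.28 -0.86] T [-0.09  0.4   0.01] w 0.0854 q [-103.2   26.5   80.4   42.    94.8  -29.2]
rot deg [ 0.25 -1.82  0.41] rows 1 per-row [ 0.0021 -0.0152  0.0034]
old axes mm [ 123.4 -211.2  285. ] units [  6.17 -10.56  14.25]
new axes mm [ 130.9 -210.9  281.8] units [  6.55 -10.54  14.09]
```

Request:
move_arm(
  motion=[
    [[0.45,-0.75,1],[0,-0.008,0],1],
    [[0.45,-0.75,1],[0,-0.008,0],1],
    [[0.45,-0.75,1],[0,0,0],1],
    [[0.45,-0.75,1],[0,0,0],1],
    [[0.45,-0.75,1],[0,0,0],1],
    [[0.45,-0.75,1],[0,0,0],1],
    [[0.45,-0.75,1],[0,0,0],1],
    [[0.45,-0.75,1],[0,0,0],1],
    [[0.45,-0.75,1],[0,0,0],1],
    [[0.45,-0.75,1],[0,0,0],1],
    [[0.45,-0.75,1],[0,0,0],1],
    [[0.45,-0.75,1],[0,0,0],1],
  ],
)

```text
time_s: 1.73
position: [0.3851, -0.2962, 0.1338]
tool_rot: [[0.695, 0.174, 0.697], [0.124, -0.985, 0.122], [0.708, 0.002, -0.706]]
ft_force: [1.5, 0.2, -0.3]
grip_width: 0.0853
```

```bash
python3 - <<'E'
from h import *
st(); plan(tool(45,11),[.421,-.260,.1275])
d=snap('wrist','wrist1')
E
```

```text
t 1.73 p [ 0.3851 -0.2962  0.1338] z [ 0.697  0.122 -0.706] x [0.695 0.124 0.708] F [ 1.46  0.2  -0.3 ] T [-0.11  0.34 -0.03] w 0.0853 q [-75.6  20.4 113.5  56.4  58.  -32.4]
rot deg [ 0.74 -0.08 -0.6 ] rows 1 per-row [ 0.0062 -0.0006 -0.005 ]
old axes mm [ 24.9 -29.4  33.9] units [ 1.25 -1.47  1.69]
new axes mm [ 25.3 -28.6  34.2] units [ 1.26 -1.43  1.71]
```

View pics/wrist1.png

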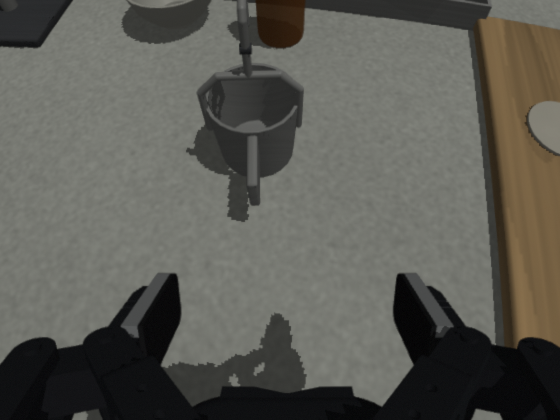

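```bash
python3 - <<'E'
from h import *
d=load('wrist1'); i=cv2.resize(d['img'][0:215,180:330],None,fx=3.7,fy=3.7,interpolation=cv2.INTER_CUBIC)[:,:]
i=cv2.resize(d['img'][55:215,180:330],None,fx=3.7,fy=3.7,interpolation=cv2.INTER_CUBIC)
cv2.imwrite('pics/z1.png',np.clip(i*2.0,0,255).astype(np.uint8))
E
```

```text
(no output)
```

View pics/z1.png

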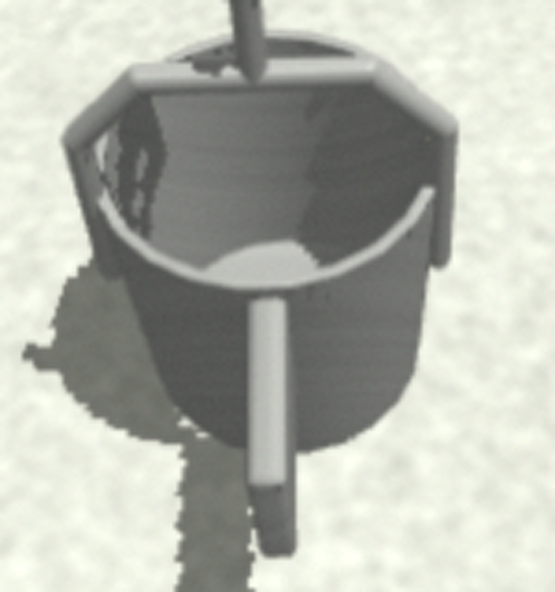

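```bash
python3 - <<'E'
from h import *
d=load('wrist1'); Z=lambda u,v:(180+(u+.5)/3.7-.5,55+(v+.5)/3.7-.5)
o=onz(d,*Z(268,486),.066); i=onz(d,*Z(267,302),.066); print(o,i,np.linalg.norm(o-i),'yaw',np.degrees(np.arctan2(*(i-o)[[1,0]])))
l=onz(d,*Z(137,78),.100); r=onz(d,*Z(375,73),.100); print(l,r,np.linalg.norm(l-r),'yaw',np.degrees(np.arctan2(*(l-r)[[1,0]]))-90); m=(l+r)/2; print(m)
l=onz(d,*Z(70,140),.0863); r=onz(d,*Z(452,130),.0863); print(l,r,np.linalg.norm(l-r),'yaw',np.degrees(np.arctan2(*(l-r)[[1,0]]))-90); print((l+r)/2)
for y in (10,11,12,13,14):
    h=np.array([np.cos(np.radians(y)),np.sin(np.radians(y)),0]); print(y,'axis from tab end',o+.085*h,'arch',m+.01*h)
E
```

```text
[ 0.46478252 -0.25741707  0.066     ] [ 0.50731491 -0.24762401  0.066     ] 0.043645252809724665 yaw 12.96633864208424
[ 0.5306267  -0.21928073  0.1       ] [ 0.5397274  -0.26435815  0.1       ] 0.045986918927668353 yaw 11.41404883141
[ 0.53517705 -0.24181944  0.1       ]
[ 0.52531276 -0.20450299  0.0863    ] [ 0.54109258 -0.27968268  0.0863    ] 0.07681789162533025 yaw 11.854001947814936
[ 0.53320267 -0.24209284  0.0863    ]
10 axis from tab end [ 0.54849118 -0.24265698  0.066     ] arch [ 0.54502513 -0.24008296  0.1       ]
11 axis from tab end [ 0.54822083 -0.24119831  0.066     ] arch [ 0.54499332 -0.23991135  0.1       ]
12 axis from tab end [ 0.54792507 -0.23974458  0.066     ] arch [ 0.54495852 -0.23974033  0.1       ]
13 axis from tab end [ 0.54760398 -0.23829623  0.066     ] arch [ 0.54492075 -0.23956993  0.1       ]
14 axis from tab end [ 0.54725766 -0.23685371  0.066     ] arch [ 0.54488001 -0.23940022  0.1       ]
```

```bash
python3 - <<'E'
from h import *
plan(tool(25,8),[.42,.11,.28])
E
```

```text
rot deg [-1.95 19.91  1.14] rows 3 per-row [-0.0054  0.0553  0.0032]
old axes mm [ 177.1 -389.8  -29.2] units [  8.86 -19.49  -1.46]
new axes mm [ 171.2 -393.1   18.4] units [  8.56 -19.65   0.92]
```

Request:
move_arm(
  motion=[
    [[0.8,0,0],[-0.005,0.055,0.003],1],
    [[0.8,0,0],[-0.005,0.055,0.003],1],
    [[0.6,0,0],[-0.005,0.055,0.003],1],
    [[0.35,-1,0.1],[0,0,0],1],
    [[0.35,-1,0.1],[0,0,0],1],
    [[0.35,-1,0.1],[0,0,0],1],
    [[0.35,-1,0.1],[0,0,0],1],
    [[0.35,-1,0.1],[0,0,0],1],
    [[0.35,-1,0.1],[0,0,0],1],
    [[0.35,-1,0.1],[0,0,0],1],
    [[0.35,-1,0.1],[0,0,0],1],
    [[0.35,-1,0.1],[0,0,0],1],
  ],
)

```text
time_s: 2.78
position: [0.4324, -0.0978, 0.2182]
tool_rot: [[0.407, 0.137, 0.903], [0.056, -0.991, 0.125], [0.912, -0.0, -0.411]]
ft_force: [-0.1, 0.3, -0.4]
grip_width: 0.0855
```

```bash
python3 - <<'E'
from h import *
st();plan(tool(25,8),[.42,.11,.28])
E
```

```text
t 2.78 p [ 0.4324 -0.0978  0.2182] z [ 0.903  0.125 -0.411] x [0.407 0.056 0.912] F [-0.1   0.26 -0.35] T [-0.03  0.34  0.02] w 0.0855 q [-62.6   7.4 134.   88.8  59.2 -46.9]
rot deg [ 0.09 -0.72 -0.05] rows 1 per-row [ 0.0008 -0.006  -0.0004]
old axes mm [  63.  -207.5  -10.6] units [  3.15 -10.38  -0.53]
new axes mm [  63.  -207.5  -11.1] units [  3.15 -10.37  -0.55]
```

Request:
move_arm(
  motion=[
    [[0.3,-1,0],[0,0,0],1],
    [[0.3,-1,0],[0,0,0],1],
    [[0.3,-1,0],[0,0,0],1],
    [[0.3,-1,0],[0,0,0],1],
    [[0.3,-1,0],[0,0,0],1],
  ],
)

```text
time_s: 3.2
position: [0.4301, 0.007, 0.247]
tool_rot: [[0.407, 0.135, 0.904], [0.055, -0.991, 0.123], [0.912, -0.0, -0.41]]
ft_force: [0.2, -1.1, -0.6]
grip_width: 0.0853
```

```bash
python3 - <<'E'
from h import *
st();plan(tool(25,8),[.42,.11,.28]); snap('wrist','wrist2')
E
```

```text
t 3.2 p [0.4301 0.007  0.247 ] z [ 0.904  0.123 -0.41 ] x [0.407 0.055 0.912] F [ 0.16 -1.07 -0.57] T [-0.09  0.44 -0.  ] w 0.0853 q [-43.3  -2.9 135.7  97.   45.6 -37. ]
rot deg [ 0.23 -0.77 -0.11] rows 1 per-row [ 0.0019 -0.0064 -0.0009]
old axes mm [  31.7 -103.4  -10. ] units [ 1.58 -5.17 -0.5 ]
new axes mm [  31.7 -103.4  -10. ] units [ 1.59 -5.17 -0.5 ]
```

View pics/wrist2.png

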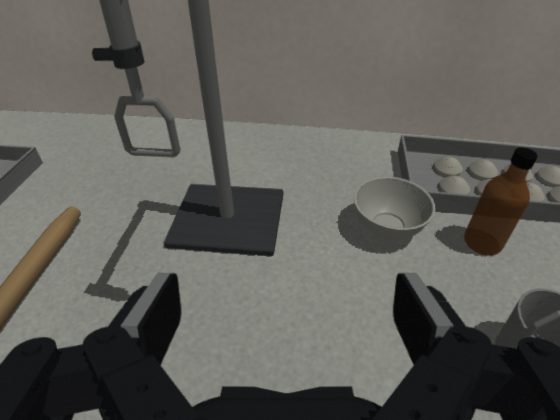

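Request:
move_arm(
  motion=[
    [[0.3,-1,-0.1],[0,0,0],1],
    [[0.3,-1,-0.1],[0,0,0],1],
    [[0.3,-1,-0.1],[0,0,0],1],
    [[0.3,-1,-0.1],[0,0,0],1],
    [[0.3,-1,-0.1],[0,0,0],1],
    [[0,0,0],[0,0,0],1],
  ],
)

```text
time_s: 3.75
position: [0.4167, 0.1149, 0.2818]
tool_rot: [[0.403, 0.139, 0.904], [0.057, -0.99, 0.127], [0.913, 0.0, -0.407]]
ft_force: [0.9, -1.1, -0.7]
grip_width: 0.0856
```

```bash
python3 - <<'E'
from h import *
st();d=snap('wrist','wrist3'); a=load('wrist2')
cv2.imwrite('pics/z2.png',np.clip(cv2.resize(a['img'][0:170,80:230],None,fx=3.5,fy=3.5,interpolation=cv2.INTER_CUBIC)*1.5,0,255).astype(np.uint8))
E
```

```text
t 3.75 p [0.4167 0.1149 0.2818] z [ 0.904  0.127 -0.407] x [0.403 0.057 0.913] F [ 0.9  -1.06 -0.67] T [-0.05  0.42  0.05] w 0.0856 q [-11.6  -8.3 130.7 110.9  19.2 -30.3]
```

View pics/wrist3.png

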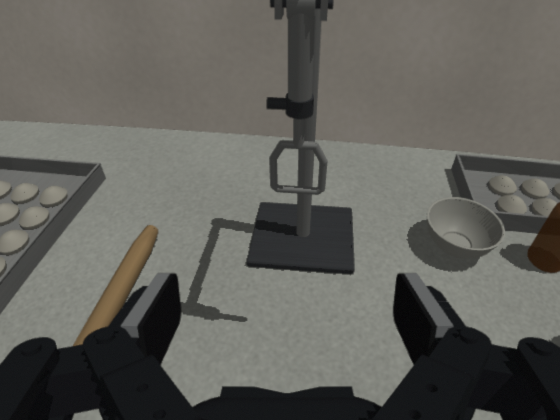

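View pics/z2.png

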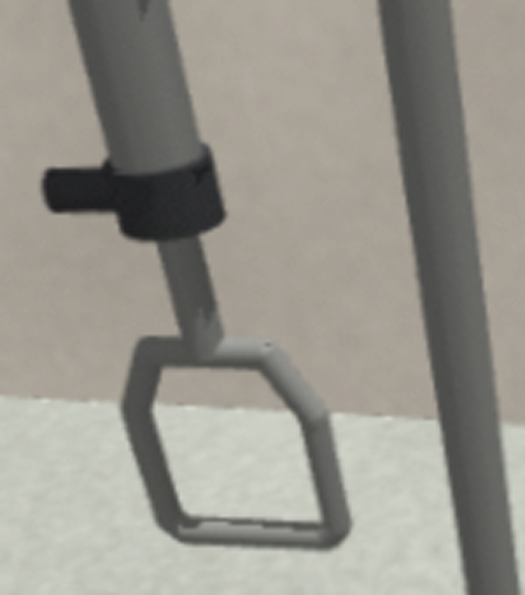

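```bash
python3 - <<'E'
from h import *
d=load('wrist3')
cv2.imwrite('pics/z3.png',np.clip(cv2.resize(d['img'][0:210,240:380],None,fx=2.8,fy=2.8,interpolation=cv2.INTER_CUBIC)*1.5,0,255).astype(np.uint8))
cv2.imwrite('pics/z4.png',np.clip(cv2.resize(d['img'][130:205,255:345],None,fx=8,fy=8,interpolation=cv2.INTER_CUBIC)*1.5,0,255).astype(np.uint8))
E
```

```text
(no output)
```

View pics/z3.png

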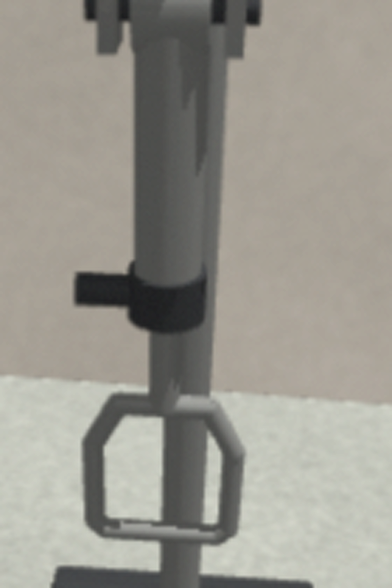

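View pics/z4.png

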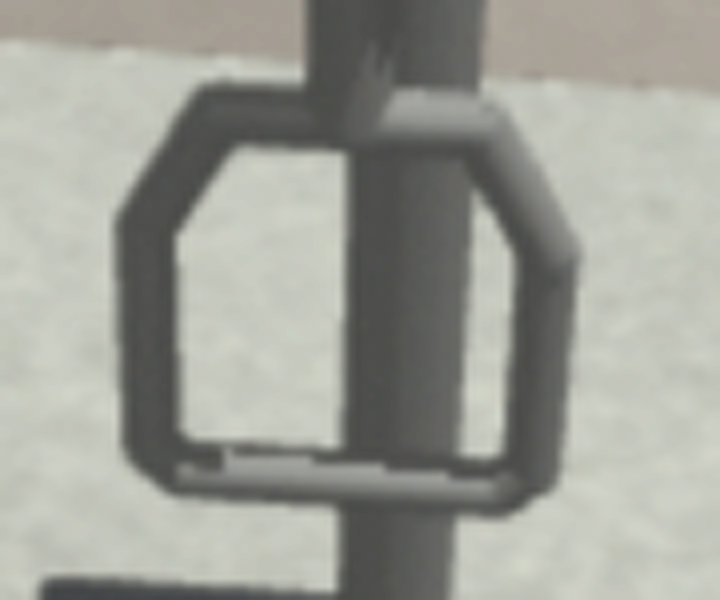

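```bash
python3 - <<'E'
from h import *
a=load('wrist2');b=load('wrist3');s=load('scene0')
A=lambda u,v:(80+(u+.5)/3.5-.5,(v+.5)/3.5-.5)
B=lambda u,v:(255+(u+.5)/8-.5,130+(v+.5)/8-.5)
S=lambda u,v:(270+(u+.5)/8-.5,145+(v+.5)/8-.5)
P={}
for n,p,q in [('bl',(177,533),(155,470)),('br',(335,536),(530,492)),('ul',(137,408),(147,228)),('ur',(316,412),(546,255)),('tl',(150,352),(212,115)),('tr',(270,354),(483,120))]:
    P[n],e=tri(a,A(*p),b,B(*q)); print(n,np.round(P[n],4),'gap',round(e,4), 'scene px',proj(s,P[n]))
m=(P['bl']+P['br'])/2; print('bar mid',m,'width',np.linalg.norm(P['bl']-P['br']))
w=P['bl']-P['br'];print('yaw',np.degrees(np.arctan2(w[1],w[0]))-90); w=P['ul']-P['ur'];print('yaw',np.degrees(np.arctan2(w[1],w[0]))-90)
print('scene bar mid at',S(293,466),proj(s,m), 'bl,br seen',S(237,455),S(347,470))
E
```

```text
bl [0.5501 0.1445 0.2211] gap 0.0004 scene px [311.72241997 203.71278494]
br [0.5482 0.1064 0.2244] gap 0.0 scene px [298.87057128 198.99882915]
ul [0.5493 0.1444 0.2516] gap 0.0004 scene px [312.1118367  195.48358643]
ur [0.5517 0.1066 0.251 ] gap 0.0012 scene px [298.62352621 192.83880287]
tl [0.5501 0.1382 0.2639] gap 0.0001 scene px [309.96781546 191.81390258]
tr [0.5522 0.1135 0.264 ] gap 0.0006 scene px [301.02638391 190.08577762]
bar mid [0.54917426 0.12548215 0.22272178] width 0.038259162691883945
yaw -2.854070483702671
yaw 3.677523893235616
scene bar mid at (306.1875, 202.8125) [305.27672551 201.3484751 ] bl,br seen (299.1875, 201.4375) (312.9375, 203.3125)
```

```bash
python3 - <<'E'
from h import *
R=tool(55,12); h=np.array([np.cos(np.radians(12)),np.sin(np.radians(12)),0])
g=np.array([.546,-.2397,.05])-.067*h; tcp=g+.0187*R[:,2]; print(tcp, tcp-.09*R[:,2])
plan(R,tcp-.09*R[:,2])
E
```

```text
[ 0.4909556  -0.25140005  0.03468186] [ 0.44046179 -0.26213284  0.10840554]
rot deg [  3.19 -30.93  -2.6 ] rows 5 per-row [ 0.0053 -0.0515 -0.0043]
old axes mm [-169.8  375.2   44.3] units [-8.49 18.76  2.21]
new axes mm [-144.5  372.3  109.9] units [-7.22 18.61  5.49]
```

Request:
move_arm(
  motion=[
    [[0,0.3,-0.3],[0.0053,-0.0515,-0.0043],1],
    [[0,0.3,-0.3],[0.0053,-0.0515,-0.0043],1],
    [[0,0.3,0],[0.0053,-0.0515,-0.0043],1],
    [[0,0.3,0],[0.0053,-0.0515,-0.0043],1],
    [[0,0.3,0],[0.0053,-0.0515,-0.0043],1],
    [[-0.4,1,0.3],[0,0,0],1],
    [[-0.4,1,0.3],[0,0,0],1],
    [[-0.4,1,0.3],[0,0,0],1],
    [[-0.4,1,0.3],[0,0,0],1],
    [[-0.4,1,0.3],[0,0,0],1],
    [[-0.4,1,0.3],[0,0,0],1],
    [[-0.4,1,0.3],[0,0,0],1],
  ],
)

```text
time_s: 4.8
position: [0.4486, -0.0358, 0.2065]
tool_rot: [[0.568, 0.191, 0.8], [0.082, -0.981, 0.176], [0.819, -0.034, -0.573]]
ft_force: [-0.5, 1.7, 0.6]
grip_width: 0.0853
```

```bash
python3 - <<'E'
from h import *
st();plan(tool(55,12),[.4405,-.2621,.1084])
E
```

```text
t 4.8 p [ 0.4486 -0.0358  0.2065] z [ 0.8    0.176 -0.573] x [0.568 0.082 0.819] F [-0.46  1.67  0.56] T [-0.1   0.35 -0.01] w 0.0853 q [-45.8   3.9 128.3  79.   45.2 -25. ]
rot deg [ -0.68 -20.02  -2.09] rows 3 per-row [-0.0019 -0.0556 -0.0058]
old axes mm [-103.6  223.8   10. ] units [-5.18 11.19  0.5 ]
new axes mm [-101.4  219.7   48.8] units [-5.07 10.99  2.44]
```

Request:
move_arm(
  motion=[
    [[-0.3,0.6,0],[-0.002,-0.055,-0.006],1],
    [[-0.3,0.6,0],[-0.002,-0.055,-0.006],1],
    [[-0.3,0.6,0.2],[-0.002,-0.055,-0.006],1],
    [[-0.5,1,0.25],[0,0,0],1],
    [[-0.5,1,0.25],[0,0,0],1],
    [[-0.5,1,0.25],[0,0,0],1],
    [[-0.5,1,0.25],[0,0,0],1],
    [[-0.5,1,0.25],[0,0,0],1],
    [[-0.5,1,0.25],[0,0,0],1],
    [[-0.5,1,0.25],[0,0,0],1],
    [[0,0,0],[0,0,0],1],
  ],
)

```text
time_s: 5.72
position: [0.4279, -0.236, 0.1066]
tool_rot: [[0.787, 0.177, 0.59], [0.124, -0.984, 0.13], [0.604, -0.029, -0.797]]
ft_force: [-0.4, -0.2, 0.0]
grip_width: 0.0854
```

```bash
python3 - <<'E'
from h import *
st();plan(tool(55,12),[.4405,-.2621,.1084])
E
```

```text
t 5.72 p [ 0.4279 -0.236   0.1066] z [ 0.59   0.13  -0.797] x [0.787 0.124 0.604] F [-0.36 -0.15  0.05] T [-0.08  0.29  0.03] w 0.0854 q [-62.1  20.8 114.   52.3  47.4 -19.2]
rot deg [-0.28 -2.18 -2.42] rows 1 per-row [-0.0023 -0.0182 -0.0201]
old axes mm [ 7.8 27.9  2.6] units [0.39 1.39 0.13]
new axes mm [ 6.7 28.2  2.5] units [0.34 1.41 0.12]
```

Request:
move_arm(
  motion=[
    [[0.15,0.7,0.06],[-0.0023,-0.018,-0.02],1],
    [[0.15,0.7,0.06],[0,0,0],1],
    [[0,0,0],[0,0,0],1],
  ],
)

```text
time_s: 5.97
position: [0.4343, -0.267, 0.1049]
tool_rot: [[0.807, 0.199, 0.556], [0.158, -0.98, 0.121], [0.569, -0.01, -0.822]]
ft_force: [0.1, 0.4, -0.1]
grip_width: 0.0857
```

```bash
python3 - <<'E'
from h import *
st();plan(tool(55,12),[.4405,-.2621,.1084]); d=snap('wrist','wrist4')
h=np.array([np.cos(np.radians(12)),np.sin(np.radians(12)),0]); l=np.array([-h[1],h[0],0]); c=np.array([.546,-.2397,0])
i=d['img'].copy()
for a,b,z in [(-.085,.004,.066),(-.085,-.004,.066),(-.045,.004,.066),(-.045,-.004,.066),(-.085,-.004,.034),(-.01,.04,.0863),(-.01,-.04,.0863)]:
    u=proj(d,c+a*h+b*l+[0,0,z]); cv2.circle(i,(int(round(u[0])),int(round(u[1]))),1,(0,0,255),-1)
cv2.imwrite('pics/z5.png',i)
E
```

```text
t 5.97 p [ 0.4343 -0.267   0.1049] z [ 0.556  0.121 -0.822] x [0.807 0.158 0.569] F [ 0.09  0.37 -0.08] T [-0.08  0.26  0.02] w 0.0857 q [-62.1  22.5 109.   46.9  48.7 -15.4]
rot deg [-0.18  0.29 -0.74] rows 1 per-row [-0.0015  0.0024 -0.0062]
old axes mm [ 7.7 -3.6  1.2] units [ 0.39 -0.18  0.06]
new axes mm [ 7.7 -3.5  1.2] units [ 0.39 -0.17  0.06]
```

View pics/z5.png

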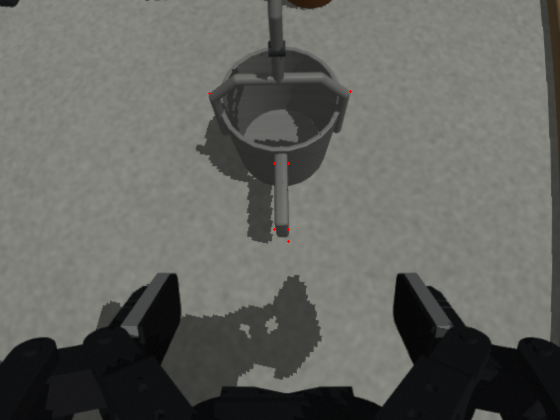

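Request:
move_arm(
  motion=[
    [[0.39,-0.18,0.06],[-0.0015,0.0024,-0.006],1],
    [[0,0,0.9],[0,0,0],1],
    [[0,0,0.9],[0,0,0],1],
    [[0,0,0.9],[0,0,0],1],
    [[0,0,0],[0,0,0],1],
  ],
)

```text
time_s: 6.43
position: [0.4685, -0.2503, 0.0639]
tool_rot: [[0.802, 0.206, 0.561], [0.166, -0.979, 0.122], [0.574, -0.004, -0.819]]
ft_force: [0.1, 0.6, 0.1]
grip_width: 0.0853
```

```bash
python3 - <<'E'
from h import *
st();plan(tool(55,12),[.491,-.2514,.0347])
E
```

```text
t 6.43 p [ 0.4685 -0.2503  0.0639] z [ 0.561  0.122 -0.819] x [0.802 0.166 0.574] F [0.11 0.61 0.07] T [-0.05  0.31  0.  ] w 0.0853 q [-56.9  28.2 109.6  53.3  41.9 -19.6]
rot deg [-0.13 -0.02 -0.22] rows 1 per-row [-0.0011 -0.0001 -0.0019]
old axes mm [ 1.1  5.8 36.3] units [0.06 0.29 1.82]
new axes mm [ 1.1  5.7 36.4] units [0.06 0.29 1.82]
```

Request:
move_arm(
  motion=[
    [[0.06,0.3,0.2],[-0.001,0,-0.002],1],
    [[0,0,0.8],[0,0,0],1],
    [[0,0,0.8],[0,0,0],1],
    [[0,0,0],[0,0,0],1],
  ],
)

```text
time_s: 6.77
position: [0.4909, -0.2508, 0.0368]
tool_rot: [[0.8, 0.21, 0.562], [0.172, -0.978, 0.12], [0.575, 0.001, -0.818]]
ft_force: [-0.4, -0.4, -1.1]
grip_width: 0.0856
```

```bash
python3 - <<'E'
from h import *
st();plan(tool(55,12),[.491,-.2514,.0347])
E
```

```text
t 6.77 p [ 0.4909 -0.2508  0.0368] z [ 0.562  0.12  -0.818] x [0.8   0.172 0.575] F [-0.43 -0.39 -1.06] T [-0.06  0.28 -0.01] w 0.0856 q [-54.4  32.3 108.2  57.   38.9 -22.2]
rot deg [ 0.   -0.1   0.14] rows 1 per-row [ 0.     -0.0008  0.0011]
old axes mm [-1.3  0.6  1.7] units [-0.06  0.03  0.09]
new axes mm [-1.3  0.6  1.7] units [-0.06  0.03  0.09]
```

Request:
move_arm(
  motion=[
    [[-0.06,0.03,0.09],[0,0,0],0.3],
    [[0,0,0],[0,0,0],-0.3],
    [[0,0,0],[0,0,0],-0.6],
    [[0,0,0],[0,0,0],-1],
    [[0,0,0],[0,0,0],-1],
    [[0,0,0],[0,0,0],-1],
    [[0,0,0],[0,0,0],-1],
    [[0,0,0],[0,0,0],-1],
  ],
  squeeze=70,
)

```text
time_s: 7.43
position: [0.4898, -0.2526, 0.0388]
tool_rot: [[0.798, 0.209, 0.565], [0.173, -0.978, 0.117], [0.577, 0.005, -0.817]]
ft_force: [1.4, -0.2, -2.2]
grip_width: 0.0068
```

```bash
python3 - <<'E'
from h import *
st();d=snap('wrist','wrist5')
E
```

```text
t 7.43 p [ 0.4898 -0.2526  0.0388] z [ 0.565  0.117 -0.817] x [0.798 0.173 0.577] F [ 1.41 -0.23 -2.21] T [-0.1   0.42 -0.02] w 0.0068 q [-54.7  32.1 108.3  57.1  39.  -22.5]
```

View pics/wrist5.png

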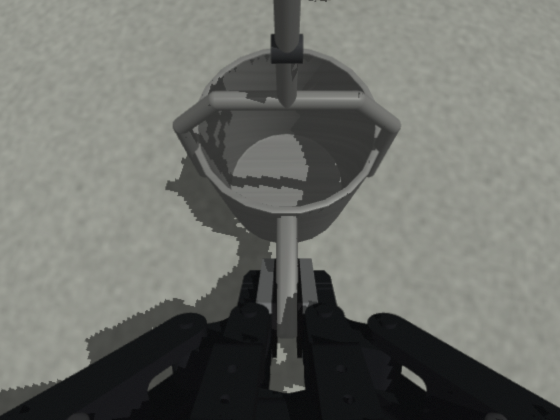

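```bash
python3 - <<'E'
from h import *
d=load('wrist5')
l=onz(d,213,100,.1);r=onz(d,361,100,.1);print(l,r,np.linalg.norm(l-r),np.degrees(np.arctan2(*(l-r)[[1,0]]))-90,(l+r)/2)
l=onz(d,180,124,.0863);r=onz(d,395,126,.0863);print(l,r,np.linalg.norm(l-r),np.degrees(np.arctan2(*(l-r)[[1,0]]))-90,(l+r)/2)
s=readout.observe();R=np.array(s['tool_rot']);print(np.degrees(np.arctan2(R[1,2],R[0,2])),np.degrees(np.arctan2(-R[0,1],R[1,1])))
E
```

```text
[ 0.53045464 -0.21977269  0.1       ] [ 0.54041181 -0.26528197  0.1       ] 0.046585828625523434 12.341510322860842 [ 0.53543322 -0.24252733  0.1       ]
[ 0.52698251 -0.2061369   0.0863    ] [ 0.54225014 -0.27976404  0.0863    ] 0.07519345578776429 11.715063578702043 [ 0.53461632 -0.24295047  0.0863    ]
11.69943005464269 -167.92267598136436
```

```bash
cat >> h.py <<'E'
def cupR(y): return Ro.from_euler('z',y,degrees=True).as_matrix()
def save_rel():
    s=readout.observe();R=np.array(s['tool_rot']);p=np.array(s['position'])
    np.savez('rel.npz',Rr=R.T@cupR(12),pr=R.T@(np.array([.545,-.2405,.145])-p))
def seat():
    s=readout.observe();R=np.array(s['tool_rot']);p=np.array(s['position']);z=np.load('rel.npz')
    C=R@z['Rr']; return p+R@z['pr'],C
def planseat(pos,yaw):
    z=np.load('rel.npz'); C=cupR(yaw); R=C@z['Rr'].T; p=np.array(pos)-R@z['pr']
    q,Cn=seat(); print('seat',np.round(q,4),'cup rotvec err',np.round(Ro.from_matrix(Cn).as_euler('ZYX',degrees=True),2)); plan(R,p)
E
python3 - <<'E'
from h import *
save_rel(); planseat([.545,-.2405,.25],12)
E
```

```text
seat [ 0.545  -0.2405  0.145 ] cup rotvec err [12.  0.  0.]
rot deg [-0.  0. -0.] rows 1 per-row [-0.  0. -0.]
old axes mm [ 60.6   0.5 -85.8] units [ 3.03  0.02 -4.29]
new axes mm [ 60.6   0.5 -85.8] units [ 3.03  0.02 -4.29]
```

Request:
move_arm(
  motion=[
    [[0.2,0,-0.3],[0,0,0],-1],
    [[0.3,0,-0.4],[0,0,0],-1],
    [[0.5,0,-0.7],[0,0,0],-1],
    [[0.5,0,-0.7],[0,0,0],-1],
    [[0.5,0,-0.7],[0,0,0],-1],
    [[0.5,0,-0.7],[0,0,0],-1],
    [[0.3,0,-0.45],[0,0,0],-1],
    [[0.2,0,-0.3],[0,0,0],-1],
    [[0,0,0],[0,0,0],-1],
  ],
)

```text
time_s: 8.23
position: [0.487, -0.2504, 0.1427]
tool_rot: [[0.805, 0.211, 0.555], [0.172, -0.978, 0.122], [0.568, -0.003, -0.823]]
ft_force: [0.5, 0.4, -1.5]
grip_width: 0.0071
```

```bash
python3 - <<'E'
from h import *
st();planseat([.495,.124,.248],2.2); snap('wrist','wrist6'); snap('scene','scene6')
E
```

```text
t 8.23 p [ 0.487  -0.2504  0.1427] z [ 0.555  0.122 -0.823] x [0.805 0.172 0.568] F [ 0.46  0.38 -1.52] T [-0.17  0.66  0.01] w 0.0071 q [-54.6  20.8 102.2  42.6  50.6  -2.7]
seat [ 0.5435 -0.2387  0.2484] cup rotvec err [12.09  0.61  0.41]
rot deg [-6.    0.6   7.87] rows 2 per-row [-0.025   0.0025  0.0328]
old axes mm [  24.4 -373.7   19.2] units [  1.22 -18.69   0.96]
new axes mm [ -27.1 -373.5  -20. ] units [ -1.35 -18.68  -1.  ]
```

View pics/wrist6.png

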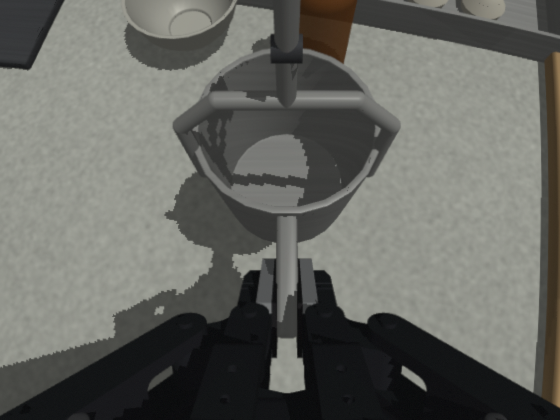

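View pics/scene6.png

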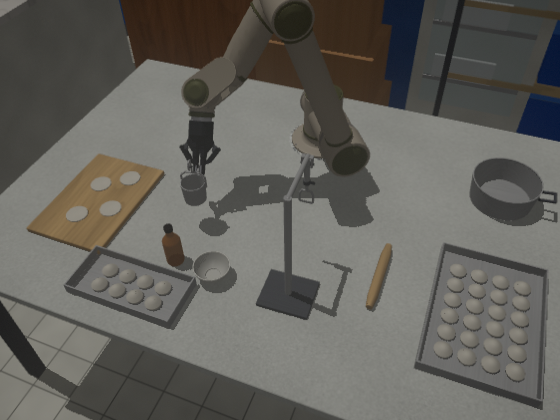

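Request:
move_arm(
  motion=[
    [[0,-0.4,0],[-0.025,0.0025,0.033],-1],
    [[0,-0.6,-0.1],[-0.025,0.0025,0.033],-1],
    [[-0.1,-0.9,-0.1],[0,0,0],-1],
    [[-0.1,-0.9,-0.1],[0,0,0],-1],
    [[-0.1,-0.9,-0.1],[0,0,0],-1],
    [[-0.1,-0.9,-0.1],[0,0,0],-1],
    [[-0.1,-0.9,-0.1],[0,0,0],-1],
    [[-0.1,-0.9,-0.1],[0,0,0],-1],
    [[-0.1,-0.9,-0.1],[0,0,0],-1],
    [[-0.1,-0.9,-0.1],[0,0,0],-1],
    [[-0.1,-0.9,-0.1],[0,0,0],-1],
    [[-0.1,-0.9,-0.1],[0,0,0],-1],
  ],
)

```text
time_s: 9.33
position: [0.4424, -0.0432, 0.136]
tool_rot: [[0.829, 0.024, 0.559], [0.012, -1.0, 0.025], [0.56, -0.014, -0.829]]
ft_force: [0.6, -0.2, -3.0]
grip_width: 0.0068
```

```bash
python3 - <<'E'
from h import *
st();planseat([.495,.124,.248],2.2)
E
```

```text
t 9.33 p [ 0.4424 -0.0432  0.136 ] z [ 0.559  0.025 -0.829] x [0.829 0.012 0.56 ] F [ 0.57 -0.23 -2.96] T [-0.02  0.7  -0.02] w 0.0068 q [-32.3   9.2 122.6  45.9  26.5  18.7]
seat [ 0.5012 -0.0436  0.241 ] cup rotvec err [1.32 1.19 1.09]
rot deg [-0.39  1.18 -1.36] rows 1 per-row [-0.0032  0.0099 -0.0114]
old axes mm [   1.9 -164.8   -2.7] units [ 0.1  -8.24 -0.14]
new axes mm [   5.9 -164.7   -3.8] units [ 0.3  -8.23 -0.19]
```

Request:
move_arm(
  motion=[
    [[0.1,-0.8,-0.05],[-0.003,0.01,-0.011],-1],
    [[0.05,-0.8,-0.05],[0,0,0],-1],
    [[0.05,-0.8,-0.05],[0,0,0],-1],
    [[0.05,-0.8,-0.05],[0,0,0],-1],
    [[0,0,0],[0,0,0],-1],
  ],
)

```text
time_s: 9.75
position: [0.4369, 0.0278, 0.1372]
tool_rot: [[0.823, 0.043, 0.567], [0.034, -0.999, 0.027], [0.568, -0.003, -0.823]]
ft_force: [-0.0, 0.4, -2.6]
grip_width: 0.007
```

```bash
python3 - <<'E'
from h import *
st();planseat([.495,.124,.248],2.2)
E
```

```text
t 9.75 p [0.4369 0.0278 0.1372] z [ 0.567  0.027 -0.823] x [0.823 0.034 0.568] F [-0.02  0.39 -2.62] T [-0.04  0.74 -0.03] w 0.007 q [-19.6   8.3 124.1  40.2  19.5  33. ]
seat [0.4947 0.0298 0.2428] cup rotvec err [2.37 0.65 0.43]
rot deg [-0.45  0.65 -0.11] rows 1 per-row [-0.0037  0.0054 -0.0009]
old axes mm [  7.  -93.5  -0.4] units [ 0.35 -4.68 -0.02]
new axes mm [  7.2 -93.5  -1. ] units [ 0.36 -4.67 -0.05]
```

Request:
move_arm(
  motion=[
    [[0.4,-0.8,0.2],[-0.003,0.005,0],-1],
    [[0.4,-0.8,0.2],[0,0,0],-1],
    [[0.4,-0.8,0.1],[0,0,0],-1],
    [[0,-0.8,0],[0,0,0],-1],
    [[0,0,0],[0,0,0],-1],
  ],
)

```text
time_s: 10.17
position: [0.4586, 0.0949, 0.138]
tool_rot: [[0.823, 0.037, 0.567], [0.03, -0.999, 0.022], [0.567, -0.001, -0.823]]
ft_force: [0.1, 0.6, -2.0]
grip_width: 0.0064
```

```bash
python3 - <<'E'
from h import *
st();planseat([.512,.1245,.248],2.2)
E
```

```text
t 10.17 p [0.4586 0.0949 0.138 ] z [ 0.567  0.022 -0.823] x [0.823 0.03  0.567] F [ 0.11  0.63 -1.97] T [-0.02  0.73 -0.01] w 0.0064 q [ -5.2  11.2 119.5  15.9  15.5  68.6]
seat [0.5163 0.0968 0.2437] cup rotvec err [2.06 0.66 0.31]
rot deg [-0.17  0.66 -0.29] rows 1 per-row [-0.0014  0.0055 -0.0024]
old axes mm [  0.4 -27.1  -4.2] units [ 0.02 -1.36 -0.21]
new axes mm [  0.6 -27.1  -4.3] units [ 0.03 -1.36 -0.21]
```

Request:
move_arm(
  motion=[
    [[0,-0.5,-0.1],[-0.0014,0.0055,-0.0024],-1],
    [[0,-0.5,-0.1],[0,0,0],-1],
    [[0,-0.3,0],[0,0,0],-1],
    [[0,0,0],[0,0,0],-1],
  ],
)

```text
time_s: 10.5
position: [0.4536, 0.1205, 0.1372]
tool_rot: [[0.822, 0.041, 0.568], [0.036, -0.999, 0.02], [0.568, 0.004, -0.823]]
ft_force: [0.4, -0.4, -4.3]
grip_width: 0.0068
```

```bash
python3 - <<'E'
from h import *
st();planseat([.512,.1245,.248],2.2)
E
```

```text
t 10.5 p [0.4536 0.1205 0.1372] z [ 0.568  0.02  -0.823] x [0.822 0.036 0.568] F [ 0.35 -0.39 -4.3 ] T [-0.    0.77  0.02] w 0.0068 q [ -0.4  11.6 119.1   5.3  14.7  82.5]
seat [0.5112 0.1231 0.2429] cup rotvec err [2.26 0.61 0.01]
rot deg [-0.05  0.61  0.04] rows 1 per-row [-0.0004  0.0051  0.0003]
old axes mm [ 4.2 -1.4 -2.6] units [ 0.21 -0.07 -0.13]
new axes mm [ 4.2 -1.4 -2.5] units [ 0.21 -0.07 -0.13]
```

Request:
move_arm(
  motion=[
    [[0.25,-0.07,-0.2],[0,0.007,0],-1],
    [[0.05,0,-0.05],[0,0.002,0],-1],
  ],
)

```text
time_s: 10.67
position: [0.4552, 0.1211, 0.1437]
tool_rot: [[0.813, 0.041, 0.581], [0.035, -0.999, 0.02], [0.581, 0.004, -0.814]]
ft_force: [0.2, 0.2, -2.8]
grip_width: 0.007
```

```bash
python3 - <<'E'
from h import *
st();planseat([.512,.1245,.248],2.2);s=snap('scene','scene7');w=snap('wrist','wrist7');t=snap('top','top7')
cv2.imwrite('pics/z7.png',np.clip(cv2.resize(s['img'][145:225,265:345],None,fx=7,fy=7,interpolation=cv2.INTER_CUBIC)*1.8,0,255).astype(np.uint8))
st()
E
```

```text
t 10.67 p [0.4552 0.1211 0.1437] z [ 0.581  0.02  -0.814] x [0.813 0.035 0.581] F [ 0.23  0.23 -2.84] T [-0.    0.71 -0.05] w 0.007 q [ -0.3  11.  119.    5.2  14.6  82.7]
seat [0.5112 0.1236 0.2503] cup rotvec err [ 2.25 -0.31  0.02]
rot deg [-0.04 -0.31  0.03] rows 1 per-row [-0.0003 -0.0026  0.0002]
old axes mm [-0.9 -0.8  1.8] units [-0.05 -0.04  0.09]
new axes mm [-0.9 -0.8  1.8] units [-0.05 -0.04  0.09]
t 10.82 p [0.455  0.121  0.1435] z [ 0.58   0.02  -0.814] x [0.813 0.035 0.581] F [-0.95 -0.47 -2.81] T [-0.04  0.76  0.05] w 0.007 q [ -0.3  11.  119.    5.2  14.6  82.8]
```

View pics/z7.png

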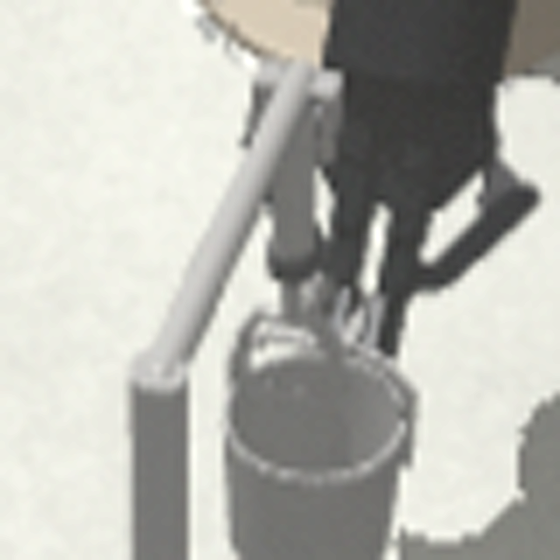

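View pics/wrist7.png

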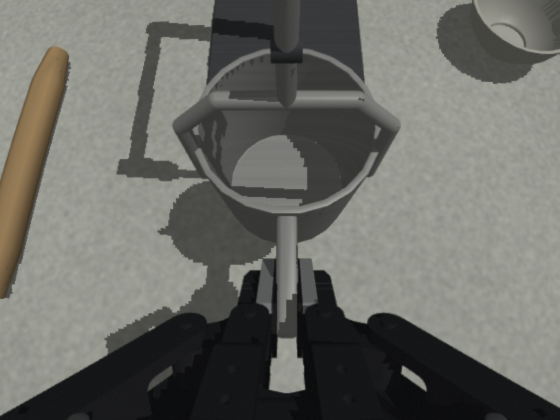

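View pics/top7.png

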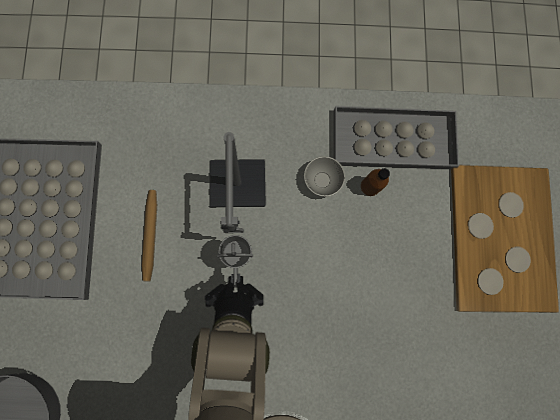

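```bash
python3 - <<'E'
from h import *
s=load('scene7'); q,C=seat()
i=cv2.resize(s['img'][145:225,265:345],None,fx=8,fy=8,interpolation=cv2.INTER_CUBIC); i=np.clip(i*1.8,0,255).astype(np.uint8)
def dot(P,c):
    u=proj(s,P); cv2.circle(i,(int((u[0]-265+.5)*8),int((u[1]-145+.5)*8)),2,c,-1)
for a in np.linspace(0,2*np.pi,40): dot(q+C@np.array([.038*np.cos(a),.038*np.sin(a),-.075]),(0,0,255))
for p in [(-.01,-.04,-.0587),(-.01,.04,-.0587),(-.01,-.023,-.045),(-.01,.023,-.045)]: dot(q+C@np.array(p),(255,0,0))
for p in [(0,0,.009),(.01,0,-.02),(-.01,0,-.02)]: dot(q+C@np.array(p),(0,255,0))
h=np.array([.9993,.038,0]);l=np.array([-.038,.9993,0])
for y,z in [(-.019,0),(.019,0),(-.019,.028),(.019,.028),(-.0125,.042),(.0125,.042)]: dot(np.array([.55,.126,.2215+z])+y*l,(255,0,255))
dot([.551,.127,.36],(0,255,255)); dot([.551,.127,.29],(0,255,255))
cv2.imwrite('pics/z8.png',i)
E
```

```text
(no output)
```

View pics/z8.png

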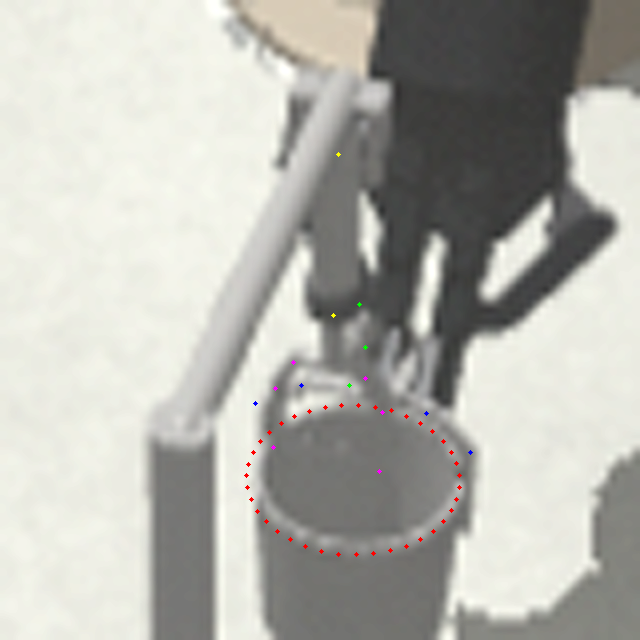

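```bash
python3 - <<'E'
from h import *
planseat([.530,.1255,.248],2.2);planseat([.551,.1262,.248],2.2)
E
```

```text
seat [0.511  0.1235 0.25  ] cup rotvec err [ 2.22 -0.27  0.02]
rot deg [-0.03 -0.27  0.01] rows 1 per-row [-0.0002 -0.0022  0.0001]
old axes mm [14.1 -1.2 12.2] units [ 0.7  -0.06  0.61]
new axes mm [14.1 -1.2 12.1] units [ 0.71 -0.06  0.61]
seat [0.511  0.1235 0.25  ] cup rotvec err [ 2.22 -0.27  0.02]
rot deg [-0.03 -0.27  0.01] rows 1 per-row [-0.0002 -0.0022  0.0001]
old axes mm [31.2 -1.1 24.4] units [ 1.56 -0.05  1.22]
new axes mm [31.3 -1.1 24.3] units [ 1.57 -0.05  1.21]
```

Request:
move_arm(
  motion=[
    [[0.25,-0.04,0.2],[0,-0.001,0],-1],
    [[0.3,-0.04,0.2],[0,0,0],-1],
    [[0.25,0,0.15],[0,0,0],-1],
  ],
)

```text
time_s: 11.07
position: [0.4751, 0.1228, 0.1436]
tool_rot: [[0.815, 0.039, 0.578], [0.034, -0.999, 0.019], [0.578, 0.004, -0.816]]
ft_force: [0.5, 1.0, -2.9]
grip_width: 0.0071
```

```bash
python3 - <<'E'
from h import *
st();planseat([.551,.1262,.248],2.2)
E
```

```text
t 11.07 p [0.4751 0.1228 0.1436] z [ 0.578  0.019 -0.816] x [0.815 0.034 0.578] F [ 0.51  0.96 -2.85] T [-0.03  0.7   0.05] w 0.0071 q [1.000e-01 1.270e+01 1.162e+02 3.800e+00 1.590e+01 8.440e+01]
seat [0.5314 0.1252 0.25  ] cup rotvec err [ 2.14 -0.08  0.02]
rot deg [ 0.02 -0.08 -0.06] rows 1 per-row [ 0.0001 -0.0007 -0.0005]
old axes mm [14.8 -0.2 12.8] units [ 0.74 -0.01  0.64]
new axes mm [14.8 -0.1 12.7] units [ 0.74 -0.01  0.64]
```

Request:
move_arm(
  motion=[
    [[0.1,0,0.2],[0,0,0],-1],
    [[0.2,0,0.15],[0,0,0],-1],
    [[0.2,0,0.15],[0,0,0],-1],
    [[0.2,0,0.15],[0,0,0],-1],
  ],
)

```text
time_s: 11.4
position: [0.4972, 0.1235, 0.1407]
tool_rot: [[0.815, 0.039, 0.578], [0.034, -0.999, 0.019], [0.578, 0.004, -0.816]]
ft_force: [0.2, 0.2, -2.4]
grip_width: 0.0068
```

```bash
python3 - <<'E'
from h import *
st();planseat([.551,.1262,.248],2.2);s=snap('scene','scene9')
i=cv2.resize(s['img'][145:225,265:345],None,fx=8,fy=8,interpolation=cv2.INTER_CUBIC); i=np.clip(i*2.2,0,255).astype(np.uint8)
cv2.imwrite('pics/z9.png',i)
E
```

```text
t 11.4 p [0.4972 0.1235 0.1407] z [ 0.578  0.019 -0.816] x [0.815 0.034 0.578] F [ 0.23  0.17 -2.44] T [-0.04  0.77 -0.03] w 0.0068 q [  0.2  14.8 113.5   3.5  16.4  84.9]
seat [0.5536 0.1259 0.2471] cup rotvec err [ 2.14 -0.1   0.02]
rot deg [ 0.02 -0.09 -0.06] rows 1 per-row [ 0.0001 -0.0008 -0.0005]
old axes mm [-1.6 -0.3 -2.4] units [-0.08 -0.02 -0.12]
new axes mm [-1.6 -0.3 -2.4] units [-0.08 -0.02 -0.12]
```

View pics/z9.png

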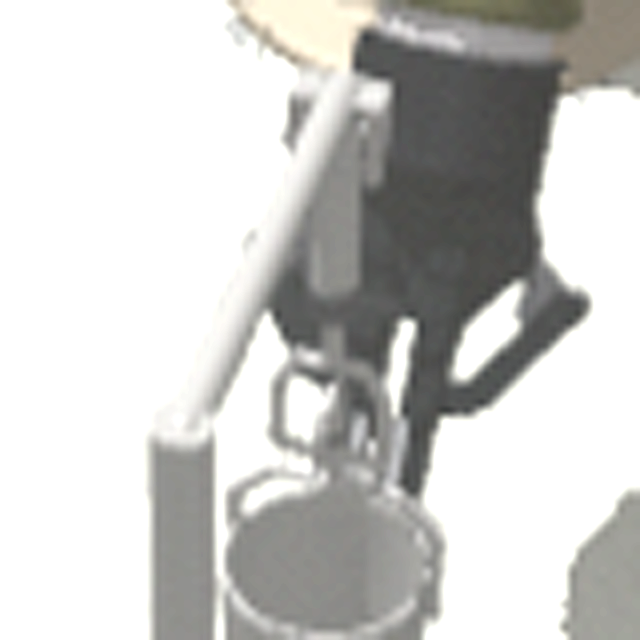

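Request:
move_arm(
  motion=[
    [[-0.12,0,-0.06],[0,0,0],-1],
    [[-0.12,0,0.15],[0,0,0],-1],
    [[-0.12,0,0.16],[0,0,0],-1],
  ],
)

```text
time_s: 11.7
position: [0.4965, 0.1233, 0.1336]
tool_rot: [[0.812, 0.039, 0.582], [0.034, -0.999, 0.019], [0.583, 0.005, -0.813]]
ft_force: [0.0, -0.2, 1.9]
grip_width: 0.0069
```

```bash
python3 - <<'E'
from h import *
st();planseat([.551,.1262,.2215],2.2);s=snap('scene','scene10')
i=cv2.resize(s['img'][165:225,280:330],None,fx=10,fy=10,interpolation=cv2.INTER_CUBIC); i=np.clip(i*1.5,0,255).astype(np.uint8)
cv2.imwrite('pics/z10.png',i)
E
```

```text
t 11.7 p [0.4965 0.1233 0.1336] z [ 0.582  0.019 -0.813] x [0.812 0.034 0.583] F [ 0.04 -0.17  1.92] T [ 0.01  0.12 -0.01] w 0.0069 q [  0.2  15.6 114.4   4.   14.4  84.3]
seat [0.5522 0.1257 0.2402] cup rotvec err [ 2.13 -0.4   0.01]
rot deg [ 0.04 -0.4  -0.06] rows 1 per-row [ 0.0003 -0.0034 -0.0005]
old axes mm [-12.3  -0.5  13.8] units [-0.61 -0.03  0.69]
new axes mm [-12.2  -0.6  13.9] units [-0.61 -0.03  0.69]
```

View pics/z10.png

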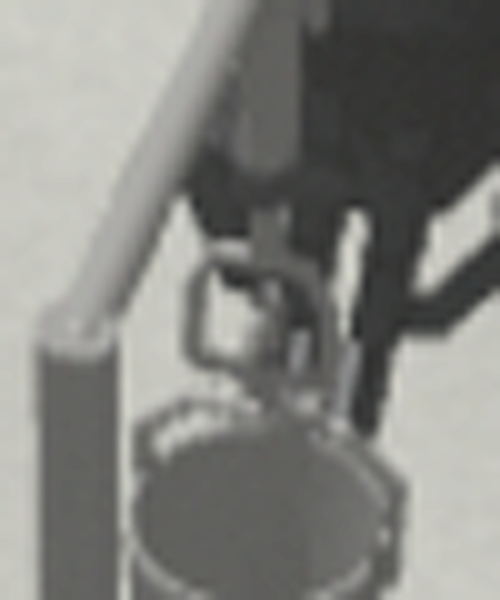

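Request:
move_arm(
  motion=[
    [[-0.06,0,0.08],[0,-0.002,0],-1],
  ],
)

```text
time_s: 11.83
position: [0.4959, 0.1233, 0.1308]
tool_rot: [[0.815, 0.039, 0.578], [0.034, -0.999, 0.019], [0.578, 0.005, -0.816]]
ft_force: [-0.6, 0.1, 1.0]
grip_width: 0.007
```

```bash
python3 - <<'E'
from h import *
st();planseat([.551,.1262,.2215],2.2)
E
```

```text
t 11.83 p [0.4959 0.1233 0.1308] z [ 0.578  0.019 -0.816] x [0.815 0.034 0.578] F [-0.57  0.09  1.04] T [-0.03  0.24 -0.01] w 0.007 q [  0.2  15.9 114.5   3.9  14.3  84.4]
seat [0.5522 0.1257 0.2371] cup rotvec err [ 2.13 -0.1   0.01]
rot deg [ 0.03 -0.1  -0.06] rows 1 per-row [ 0.0003 -0.0008 -0.0005]
old axes mm [-10.1  -0.5  11.9] units [-0.51 -0.03  0.59]
new axes mm [-10.1  -0.5  11.9] units [-0.5  -0.03  0.59]
```

Request:
move_arm(
  motion=[
    [[-0.06,0,0.08],[0,0,0],-1],
    [[-0.06,0,0.08],[0,0,0],-1],
  ],
)

```text
time_s: 12.0
position: [0.4962, 0.1233, 0.127]
tool_rot: [[0.814, 0.039, 0.579], [0.034, -0.999, 0.019], [0.58, 0.005, -0.815]]
ft_force: [-0.7, 0.3, 0.8]
grip_width: 0.0066
```

```bash
python3 - <<'E'
from h import *
st();planseat([.551,.1262,.2215],2.2)
E
```

```text
t 12.0 p [0.4962 0.1233 0.127 ] z [ 0.579  0.019 -0.815] x [0.814 0.034 0.58 ] F [-0.75  0.27  0.79] T [-0.04  0.04 -0.05] w 0.0066 q [  0.2  16.4 114.9   4.2  13.4  84.1]
seat [0.5523 0.1257 0.2335] cup rotvec err [ 2.13 -0.2   0.  ]
rot deg [ 0.04 -0.2  -0.06] rows 1 per-row [ 0.0003 -0.0017 -0.0005]
old axes mm [-8.2 -0.5  8.6] units [-0.41 -0.03  0.43]
new axes mm [-8.2 -0.5  8.6] units [-0.41 -0.03  0.43]
```

Request:
move_arm(
  motion=[
    [[-0.1,0,0.05],[0,-0.004,0],-1],
    [[-0.1,0,0.05],[0,-0.004,0],-1],
  ],
)

```text
time_s: 12.17
position: [0.4943, 0.1232, 0.1231]
tool_rot: [[0.823, 0.038, 0.566], [0.034, -0.999, 0.018], [0.567, 0.005, -0.824]]
ft_force: [-0.9, 0.3, 0.4]
grip_width: 0.0068
```

```bash
python3 - <<'E'
from h import *
st();planseat([.551,.1262,.2215],2.2)
E
```

```text
t 12.17 p [0.4943 0.1232 0.1231] z [ 0.566  0.018 -0.824] x [0.823 0.034 0.567] F [-0.93  0.31  0.42] T [0.02 0.15 0.02] w 0.0068 q [  0.2  16.7 114.8   3.8  14.1  84.5]
seat [0.5522 0.1257 0.2286] cup rotvec err [ 2.12  0.72 -0.  ]
rot deg [ 0.04  0.72 -0.06] rows 1 per-row [ 0.0004  0.006  -0.0005]
old axes mm [-4.3 -0.5  6.6] units [-0.22 -0.03  0.33]
new axes mm [-4.4 -0.5  6.5] units [-0.22 -0.03  0.33]
```

Request:
move_arm(
  motion=[
    [[-0.08,0,0.06],[0,-0.003,0],-1],
  ],
)

```text
time_s: 12.25
position: [0.4934, 0.1231, 0.1208]
tool_rot: [[0.828, 0.038, 0.56], [0.034, -0.999, 0.018], [0.56, 0.005, -0.828]]
ft_force: [-0.6, 0.6, -2.5]
grip_width: 0.0071
```

```bash
python3 - <<'E'
from h import *
st();planseat([.551,.1262,.2215],2.2)
E
```

```text
t 12.25 p [0.4934 0.1231 0.1208] z [ 0.56   0.018 -0.828] x [0.828 0.034 0.56 ] F [-0.57  0.57 -2.47] T [0.01 0.6  0.02] w 0.0071 q [  0.2  16.9 114.8   3.7  14.4  84.6]
seat [0.5521 0.1256 0.2259] cup rotvec err [ 2.12  1.17 -0.  ]
rot deg [ 0.04  1.17 -0.06] rows 1 per-row [ 0.0003  0.0098 -0.0005]
old axes mm [-2.2 -0.6  5.3] units [-0.11 -0.03  0.26]
new axes mm [-2.3 -0.6  5.2] units [-0.12 -0.03  0.26]
```

Request:
move_arm(
  motion=[
    [[-0.05,0,0.06],[0,0,0],-1],
    [[-0.03,0,0.04],[0,0,0],-1],
  ],
)

```text
time_s: 12.42
position: [0.4922, 0.1231, 0.1169]
tool_rot: [[0.83, 0.039, 0.556], [0.035, -0.999, 0.018], [0.557, 0.005, -0.831]]
ft_force: [0.2, -0.4, 0.9]
grip_width: 0.0068
```

```bash
python3 - <<'E'
from h import *
st();planseat([.551,.1262,.2215],2.2)
E
```

```text
t 12.42 p [0.4922 0.1231 0.1169] z [ 0.556  0.018 -0.831] x [0.83  0.035 0.557] F [ 0.17 -0.42  0.92] T [ 0.03 -0.    0.02] w 0.0068 q [  0.2  17.2 115.1   3.8  13.9  84.4]
seat [0.5513 0.1256 0.2218] cup rotvec err [2.13 1.41 0.  ]
rot deg [ 0.03  1.41 -0.06] rows 1 per-row [ 0.0003  0.0118 -0.0005]
old axes mm [ 1.  -0.5  2.7] units [ 0.05 -0.02  0.14]
new axes mm [ 1.  -0.5  2.8] units [ 0.05 -0.02  0.14]
```

Request:
move_arm(
  motion=[
    [[0,0,0],[0,0,0],-0.8],
    [[0,0,0],[0,0,0],-0.6],
    [[0,0,0],[0,0,0],-0.4],
    [[0,0,0],[0,0,0],-0.4],
    [[0,0,0],[0,0,0],-0.4],
  ],
)

```text
time_s: 12.83
position: [0.4927, 0.1231, 0.1172]
tool_rot: [[0.829, 0.038, 0.558], [0.034, -0.999, 0.018], [0.558, 0.005, -0.83]]
ft_force: [0.0, -1.0, 0.4]
grip_width: 0.0256
```

```bash
python3 - <<'E'
from h import *
st();s=snap('scene','scene11');snap('wrist','wrist11')
i=cv2.resize(s['img'][145:225,265:345],None,fx=8,fy=8,interpolation=cv2.INTER_CUBIC); i=np.clip(i*1.6,0,255).astype(np.uint8)
cv2.imwrite('pics/z11.png',i)
E
```

```text
t 12.83 p [0.4927 0.1231 0.1172] z [ 0.558  0.018 -0.83 ] x [0.829 0.034 0.558] F [ 0.04 -0.98  0.4 ] T [0.03 0.29 0.01] w 0.0256 q [  0.2  17.2 115.    3.8  13.9  84.4]
```

View pics/z11.png

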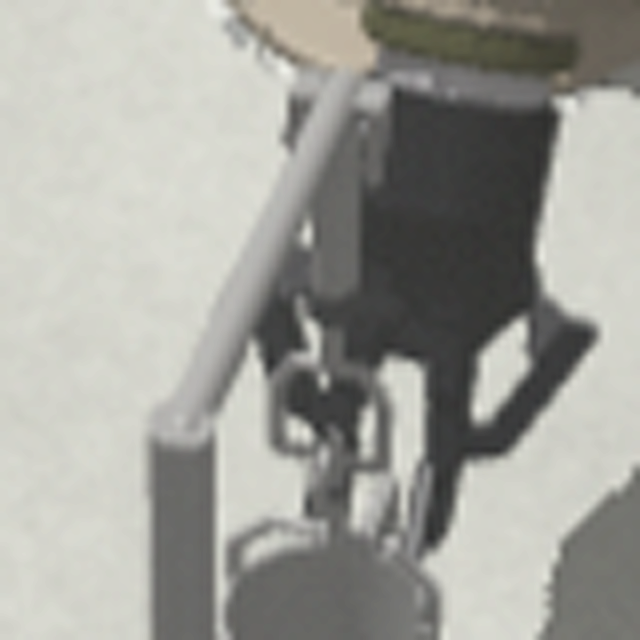

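View pics/wrist11.png

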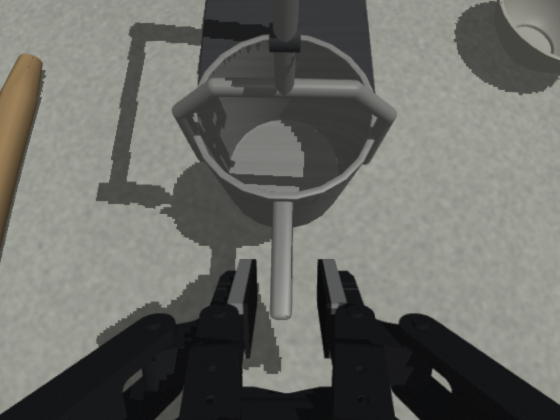

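Request:
move_arm(
  motion=[
    [[-0.1,0,-0.3],[0,0,0],0],
    [[-0.1,0,-0.5],[0,0,0],0],
    [[-0.1,0,-0.6],[0,0,0],0],
    [[-0.2,0,-0.7],[0,0,0],0],
    [[-0.2,0,-0.7],[0,0,0],0],
    [[-0.2,0,-0.7],[0,0,0],0],
    [[-0.2,0,-0.7],[0,0,0],0],
    [[0,0,0],[0,0,0],0],
    [[0,0,0],[0,0,0],0],
  ],
)

```text
time_s: 13.68
position: [0.4203, 0.1208, 0.1801]
tool_rot: [[0.828, 0.039, 0.559], [0.035, -0.999, 0.018], [0.559, 0.005, -0.829]]
ft_force: [-1.0, 0.3, 0.9]
grip_width: 0.0425
```

```bash
python3 - <<'E'
from h import *
st();s=snap('scene','scene12');snap('wrist','wrist12')
i=cv2.resize(s['img'][145:245,265:345],None,fx=6,fy=6,interpolation=cv2.INTER_CUBIC); i=np.clip(i*1.6,0,255).astype(np.uint8)
cv2.imwrite('pics/z12.png',i)
E
```

```text
t 13.68 p [0.4203 0.1208 0.1801] z [ 0.559  0.018 -0.829] x [0.828 0.035 0.559] F [-0.96  0.34  0.89] T [-0.03  0.22  0.  ] w 0.0425 q [ -0.3   3.4 118.4   2.8  24.2  85.2]
```

View pics/z12.png

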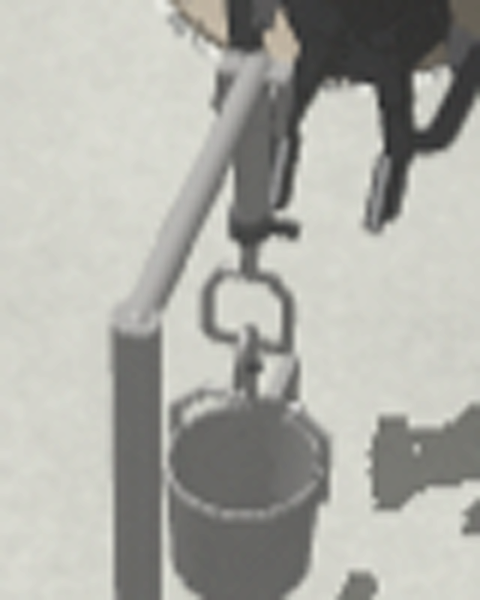

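View pics/wrist12.png

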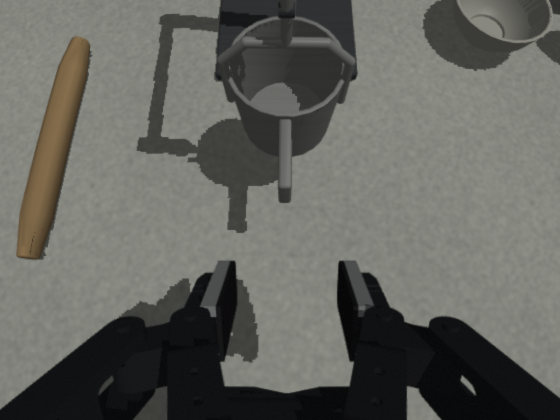

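Request:
move_arm(
  motion=[
    [[0,0,-0.7],[0,0,0],0],
    [[0,0,-0.7],[0,0,0],0],
    [[0,0,-0.5],[0,0,0],0],
    [[0,0,0],[0,0,0],0],
    [[0,0,0],[0,0,0],0],
    [[0,0,0],[0,0,0],0],
    [[0,0,0],[0,0,0],0],
    [[0,0,0],[0,0,0],0],
    [[0,0,0],[0,0,0],0],
    [[0,0,0],[0,0,0],0],
    [[0,0,0],[0,0,0],0],
    [[0,0,0],[0,0,0],0],
  ],
)

```text
time_s: 14.78
position: [0.4013, 0.1196, 0.206]
tool_rot: [[0.835, 0.037, 0.548], [0.034, -0.999, 0.017], [0.549, 0.004, -0.836]]
ft_force: [0.0, 0.0, -0.6]
grip_width: 0.0429
```

```bash
python3 - <<'E'
from h import *
st(); A=[snap('wrist','w13_%d'%k) for k in range(30)]
g=[cv2.cvtColor(a['img'][0:240,180:400],cv2.COLOR_BGR2GRAY).astype(np.float32) for a in A]
prev=None
for k in range(1,30):
    print(k,round(float(np.abs(g[k]-g[0]).mean()),3),round(float(np.abs(g[k]-g[k-1]).mean()),3),end=' | ')
st()
E
```

```text
t 14.78 p [0.4013 0.1196 0.206 ] z [ 0.548  0.017 -0.836] x [0.835 0.034 0.549] F [ 0.04  0.03 -0.58] T [ 0.02  0.32 -0.01] w 0.0429 q [ -0.5  -1.2 117.1   2.4  30.9  85.6]
1 0.934 0.934 | 2 1.456 0.941 | 3 1.936 0.905 | 4 2.245 0.735 | 5 2.402 0.598 | 6 2.391 0.555 | 7 2.265 0.638 | 8 2.004 0.762 | 9 1.636 0.83 | 10 1.332 0.787 | 11 1.095 0.79 | 12 1.054 0.707 | 13 1.045 0.588 | 14 0.953 0.516 | 15 0.785 0.589 | 16 0.708 0.696 | 17 0.972 0.732 | 18 1.271 0.71 | 19 1.579 0.72 | 20 1.848 0.689 | 21 2.012 0.587 | 22 2.069 0.496 | 23 2.015 0.52 | 24 1.827 0.62 | 25 1.609 0.65 | 26 1.357 0.679 | 27 1.176 0.632 | 28 0.981 0.658 | 29 0.884 0.584 | t 16.28 p [0.4013 0.1196 0.2062] z [ 0.549  0.017 -0.836] x [0.835 0.034 0.549] F [-0.07 -0.56 -0.91] T [-0.04  0.25  0.03] w 0.0425 q [ -0.5  -1.3 117.1   2.4  30.9  85.6]
```

```bash
python3 - <<'E'
from h import *
for b in range(8):
    g=[]
    for k in range(40):
        a=imaging.get_image('wrist'); g.append(cv2.cvtColor(a['img'][0:240,180:400],cv2.COLOR_BGR2GRAY).astype(np.float32))
    f=[np.abs(g[k]-g[k-1]).mean() for k in range(1,40)]
    print(round(readout.observe()['time_s'],2),'mean',np.mean(f),'max',np.max(f),'span',max(np.abs(x-g[0]).mean() for x in g))
st()
E
```

```text
18.28 mean 0.5187359 max 0.6404735 span 1.5776705
20.28 mean 0.45028654 max 0.49564394 span 0.78113633
22.28 mean 0.43018454 max 0.4510038 span 0.5144129
24.28 mean 0.42387626 max 0.43780303 span 0.46176136
26.28 mean 0.4210247 max 0.4275947 span 0.43916667
28.28 mean 0.41991937 max 0.4266856 span 0.43441287
30.28 mean 0.41932786 max 0.42276517 span 0.4255682
32.28 mean 0.41886505 max 0.42570075 span 0.42157197
t 32.28 p [0.4013 0.1196 0.2062] z [ 0.549  0.017 -0.836] x [0.835 0.034 0.549] F [ 0.65 -0.31 -0.42] T [-0.01  0.29 -0.  ] w 0.0424 q [ -0.5  -1.3 117.1   2.4  30.9  85.6]
```

```bash
python3 - <<'E'
from h import *
w=snap('wrist','w14'); s=snap('scene','s14'); t=snap('top','t14')
i=cv2.resize(s['img'][145:245,265:345],None,fx=6,fy=6,interpolation=cv2.INTER_CUBIC); i=np.clip(i*1.8,0,255).astype(np.uint8)
cv2.imwrite('pics/z14.png',i)
j=cv2.resize(w['img'][0:220,190:380],None,fx=2.7,fy=2.7,interpolation=cv2.INTER_CUBIC)
cv2.imwrite('pics/z14w.png',np.clip(j*1.8,0,255).astype(np.uint8))
b=load('scene0');
for n,x0,y0,x1,y1 in [('bowl',190,248,232,290),('bottle',158,220,186,268),('pin',362,240,398,310)]: print(n,np.abs(s['img'][y0:y1,x0:x1].astype(int)-b['img'][y0:y1,x0:x1]).mean())
E
```

```text
bowl 1.7139077853363567
bottle 1.8707837301587302
pin 2.6944444444444446
```

View pics/z14.png

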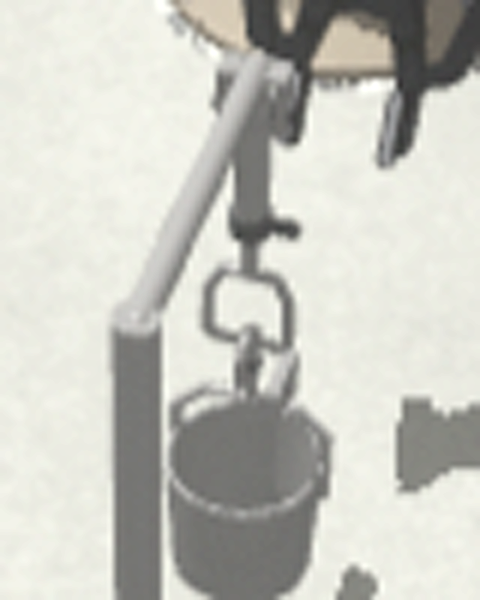

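View pics/z14w.png

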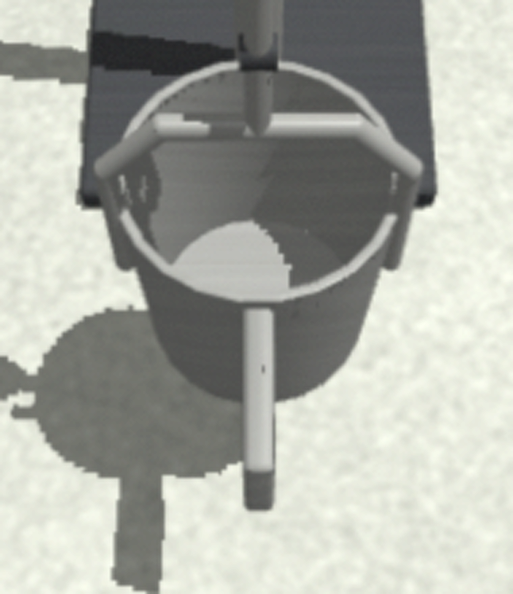

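```bash
python3 - <<'E'
from h import *
w=load('w14')
for th in (-8,-4,0,4,8):
  C=cupR(2.2)@Ro.from_euler('y',th,degrees=True).as_matrix(); q=np.array([.55,.1257,.2215])
  f=lambda p:np.round((proj(w,q+C@np.array(p))-[190,0]+.5)*2.7,0)
  print(th,'tab end top',f((-.085,0,-.079)),'tab bottom end',f((-.085,0,-.111)),'archtop',f((-.01,0,-.042)),'far rim',f((.038,0,-.075)),'near rim',f((-.038,0,-.075)),'archL',f((-.01,.04,-.0587)))
E
```

```text
-8 tab end top [259. 468.] tab bottom end [259. 493.] archtop [260. 112.] far rim [260.  22.] near rim [260. 285.] archL [ 97. 151.]
-4 tab end top [259. 484.] tab bottom end [259. 516.] archtop [260. 122.] far rim [260.  45.] near rim [260. 299.] archL [ 96. 164.]
0 tab end top [259. 498.] tab bottom end [259. 537.] archtop [260. 131.] far rim [260.  67.] near rim [259. 313.] archL [ 94. 177.]
4 tab end top [259. 511.] tab bottom end [259. 558.] archtop [260. 139.] far rim [260.  89.] near rim [259. 326.] archL [ 93. 189.]
8 tab end top [259. 522.] tab bottom end [259. 578.] archtop [260. 146.] far rim [260. 111.] near rim [259. 338.] archL [ 91. 200.]
```

```bash
python3 - <<'E'
from h import *
job.close_job(); st()
E
```

```text
the job is handed in; nothing more can be done
the job is handed in; nothing more can be done
```

The cup is hanging from the hanger's loop and released, and I handed the job in at about 32 s of the 64 s limit. No verdict came back, so the points below are my own checks.

**What I did:** I found the loop's bar in two wrist-camera views, about 0.2215 m above the table, which puts it 138 mm below the pivot. I took the cup by its tab, passed the hook through the loop and drew the cup down. Then I opened the fingers and backed away.

**Gate:** It took an upward push of about 3–4 N, then the push vanished with the seat 4.4 mm above the bar, inside the 3–7 mm where the gate should snap shut. Lowering further, the bar took the cup's weight at the expected seat height. I never saw the gate itself clearly in a picture; that it shut rests on these forces.

**Load on the hanger:** The most I read at the wrist between moves was about 4.5 N net. That leaves out the squeeze between gate and tip, and I only read the force between moves, but 12 N in all was expected against the 20 N limit.

**Hanging at rest:** The cup swung after release and died down to camera noise well before I handed in. The gripper was empty, open and well clear.

**Tilt:** The marks in the last wrist picture disagree slightly, giving 0 to 5 degrees against a limit of about 14. They also sit about 4 pixels off my prediction, which would mean 3–4 mm in position and is within the limits.

**Other items:** The bowl, bottle and rolling pin showed no visible change between the first and last scene pictures.

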